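# Stagger slotted discs on a door-closer weight hanger

### The job

Load the weight hanger of the little cabinet's door closer: slip the thick slotted disc onto the hanging rod, set it on the hanger's foot and let go, then lay the thin slotted disc on top, both tab up, flat and fully home on the rod. Turn the two slots about a quarter turn or more apart so neither disc can slide off. The foot's height is not known in advance: keep each disc level on the rod and set it down gently, without dropping, tipping or jamming it, and leave the other things on the shelf where they are.

Things in the scene. Friction and masses are not known exactly. Their poses are not given: they have to be found in the camera images.
- cabinet: Fixed white plastic cabinet with sliding door, 150 deep (x), 200 wide (y), 200 mm tall; a blue wedge on top reaches 228 mm. Origin: centre of the underside, on the shelf; -x is the door side. From its +y side a steel bracket arm 16 mm wide, 175 to 187 mm above the shelf, runs level along +y to a clamp 20 mm across holding the weight hanger. Arm, clamp and hanger count as part of the cabinet.
- rod (a point): Clamp underside on the axis of the hanger's upright 7 mm rod: 250 mm along cabinet +y, 179 mm above the shelf; axes as the cabinet's. The rod runs down from here to a round foot 52 mm across, 6 mm thick, and sticks up at most 95 mm above here. The hanger is clamped fast at a new height each time: the foot's TOP is 50 to 110 mm above the shelf, not reported: feel (or look) for it. 20 N does no harm.
- thick_disc: Thick slotted steel disc, 68 mm across, 12 mm thick, about 240 g (20 % either way). A 12 mm wide slot runs from 4 mm behind the centre (slot bottom) out through the rim, where it flares to 22 mm over the last 10 mm. A tongue and grip tab stand opposite the slot. Starts flat on the shelf, tab up and on the robot's side. Origin: centre of the underside; x points out along the slot, z up.
- thin_disc: Thin slotted steel disc, 68 mm across, 8 mm thick, about 170 g (20 % either way). A 12 mm wide slot runs from 4 mm behind the centre (slot bottom) out through the rim, where it flares to 22 mm over the last 10 mm. A tongue and grip tab stand opposite the slot. Starts flat on the shelf, tab up and on the robot's side. Origin: centre of the underside; x points out along the slot, z up.
- thick_disc_tab (a point): Middle of the thick disc's upright black plastic grip tab, 66 mm from the disc's centre on its -x side, 26 mm above its underside; axes as the disc's. Tab: 12 mm thick along y (pinch it so), 26 mm long along x, top 40 mm above the disc's underside. A tongue 12 mm wide and as thick as the disc joins its foot to the rim.
- thin_disc_tab (a point): The same point on the thin disc; tab and tongue have the same sizes.
- thin_disc_mouth (a point): Middle of the thin disc's slot mouth at the rim, 34 mm from the centre along +x, at the underside.
- hat_lamp: Bystander: yellow miniature hard-hat lamp, 88 mm across, 44 mm tall. Origin: centre of its underside.
- spanner: Bystander: steel spanner 160 mm long lying flat along its x. Origin: underside, near the middle.
- fuse0: Bystander: white ceramic fuse with brass ends, 50 x 18 x 18 mm, long along x. Origin: centre of its underside.
- fuse1: Bystander: a second fuse, the same.
Mind the look-alikes: they are no part of the job. Leave any purple or red look-alike of the thin_disc alone.

How it is judged:
By the outcome, as a careful person would: the job done as asked, in the order asked, and still so for the second after the job is handed in, with the robot touching nothing.
It also fails if it takes over 72 s, if anything falls off the work surface, if the arm or the gripper's body presses on something with over 40 N, if the wrist force passes 120 N, or if a joint passes its speed limit or range.

### The arm

A 6-joint arm with a two-finger parallel gripper is mounted at the origin on the work surface. World frame = base frame: x ahead of the robot, y to its left, z up, the work surface at z = 0. Lengths are in mm, angles in rad, forces in N, time in s.
With the tool pointing down it reaches from about 300 to 1000 mm from the base axis. Payload 5.1 kg.
Tool frame: the origin (TCP) lies on the centre line of the jaws, within the pads' length; the fingertips stand 17 mm ahead of it and the grasp point (between the pads) lies 2 mm behind it; z points along the fingers, y is the direction in which the jaws open and shut (so a half turn about z gives the same grasp; the last joint's range is limited). The gripper opens to 95 mm and grips with 3 to 60 N. Pads are 20 mm wide; open, the fingers measure 119 mm over their backs; the gripper's body (75 mm by 180 mm) begins 59 mm behind the grasp point.
Start: joints at [1.152, 0.124, 1.65, -0, 1.367, -0.083], TCP at [214.211, 613.676, 231.656] pointing down, gripper open.
Joint ranges: [-2.61, 2.61], [-1.02, 2.33], [0.03, 2.71], [-1.35, 4.49], [0.32, 2.68], [-2.91, 2.91]. Speed limits (rad/s): [2.57, 2.57, 3.14, 3.14, 3.14, 3.14].

### API

Orientations are given as a unit quaternion [w, x, y, z].
In Python, from plant import ctrl, viewer gives the robot as it stands.
- The arm moves only by the tool move_arm, never from a script. Its argument "motion" is a list of rows, each a list of 7 numbers: the finger opening in m, from 0 to 0.0951, then the shift along the tool's x, y, z in m, then the turn, a rotation vector about the tool's x, y, z in rad. In form: [[hand, dx, dy, dz, rx, ry, rz], ...]. A call has 1 to 10 rows; each row shifts and turns the commanded pose from where the row before left it, along the tool's axes as they then stand; what a row does not reach is not made up. A row lasts 1/12 s, in which the tool goes at most 41.7 mm and 7.16 degrees, less where a joint would pass 70% of its speed; a pose out of reach is approached as far as the arm can. A call is refused whole if a number of a shift passes 0.0417 or a number of a turn 0.125, either way. A call with a gripper value outside its range is refused whole. The fingers move at their own pace and stop on an object; "grip_force" is the grip in N (left out, the last holds). Time passes only in rows, so rows that do not move let the fingers close. It gives the time, the measured TCP pose, the force and the opening at its end, in the units of the state.
- ctrl.sense(): the state, without advancing time (a new reading comes with each control period).
- viewer.read_camera(name): name is "scene" or "top" or "wrist"; returns the picture (400x640x3 uint8, red, green, blue); there is no depth.
- viewer.camera_info(name): a dict with "fx", "fy", "cx", "cy" (pixels), "world_to_cam" (4x4, takes a point from world to camera coordinates). Camera axes: x right, y down, z forward; pixel columns grow to the right and rows downward; lengths in mm; the calibration is good to about 2 mm. A picture is of the moment at which its call begins: read the wrist's pose just before it. camera_info takes no time and is no camera call; for the wrist camera it gives the pose at the moment of the call.
- ctrl.hand_in(): hands the job in, once; it reports no verdict.
The state is a dict: "time_s": time; "q": joint angles; "joint_velocities": joint speeds; "joint_efforts": joint torques, N m; "position": TCP position; "tool_rot": TCP orientation; "wrist_force": force on the tool from outside, world axes, zero at the start; "wrist_torque": the same for the moment, N m; "gripper_width": finger opening in mm.
Only numpy, scipy, OpenCV 4.12 (cv2) and the standard library are available. Lean on these libraries where they do the work, as an engineer would, in place of code of your own. Each camera call takes 0.05 s, during which the arm holds its last target.

## Working session

There is one attempt and no reset: what is moved stays moved. The work goes in short steps, Python scripts to look and compute and a tool call to move; the robot and the scene stay as the last step left them, time stands still between calls to the robot, and variables do not carry over. Pictures are saved under pics/ and viewed, and the job is handed in when it is done.

Besides the shell and the picture viewer there is one more tool, called as name(argument=value, ...) on one line, values as JSON. move_arm: Moves the arm, as the interface text tells. Its arguments: {"type":"object","properties":{"motion":{"type":"array","items":{"type":"array","items":{"type":"number"}}},"grip_force":{"type":"number"}},"required":["motion"]}

```bash
ls; mkdir -p pics; cat > h.py <<'E'
import numpy as np, cv2
from plant import ctrl, viewer
def snap(n,f):
    im=viewer.read_camera(n); cv2.imwrite('pics/'+f,im[:,:,::-1]); return im
def ray(n,u,v,z,info=None):
    c=info or viewer.camera_info(n); T=np.array(c['world_to_cam']); R=T[:3,:3];t=T[:3,3]
    o=-R.T@t; d=R.T@np.array([(u-c['cx'])/c['fx'],(v-c['cy'])/c['fy'],1])
    return o+d*(z-o[2])/d[2]
def proj(n,p,info=None):
    c=info or viewer.camera_info(n); T=np.array(c['world_to_cam']); q=T[:3,:3]@np.array(p,float)+T[:3,3]
    return np.array([c['cx']+c['fx']*q[0]/q[2],c['cy']+c['fy']*q[1]/q[2]])
E
python3 - <<'E'
from h import *
for n in ['scene','top','wrist']:
    snap(n,n+'0.png'); c=viewer.camera_info(n); T=np.array(c['world_to_cam']); print(n,c['fx'],c['cx'],c['cy'],(-T[:3,:3].T@T[:3,3]).round(),T[:3,:3].round(2).tolist())
s=ctrl.sense();print(s)
E
```

```text
pics
scene 385.74467160833973 314.2910693308057 191.16272986612753 [840. 501. 896.] [[-0.82, 0.57, -0.01], [0.48, 0.68, -0.55], [-0.31, -0.46, -0.83]]
top 397.2972849577367 319.1523884840942 202.88616611900702 [ 442.   72. 1142.] [[-0.02, -1.0, -0.0], [-0.99, 0.02, -0.11], [0.11, 0.0, -0.99]]
wrist 359.3595070878693 318.43182248793516 197.16367984885326 [138. 640. 385.] [[0.33, 0.94, -0.0], [0.9, -0.32, 0.29], [0.27, -0.1, -0.96]]
{'time_s': 0.15, 'q': array([ 1.15239674e+00,  1.24360557e-01,  1.65138508e+00,  1.98142619e-05,
        1.36749914e+00, -8.25954021e-02]), 'joint_velocities': array([-0.00028466, -0.00110464, -0.0038501 ,  0.00010119, -0.00047389,
        0.00041934]), 'joint_efforts': array([ 4.05566079e-04, -4.18192506e+01, -3.60471404e+01,  7.75000616e-02,
        4.69143467e-02, -1.20779828e-04]), 'position': array([214.01600528, 613.24452115, 230.65135087]), 'tool_rot': array([-2.14168460e-04,  1.67116238e-01,  9.85936854e-01, -7.97877562e-04]), 'wrist_force': array([0.50973236, 0.81398673, 0.6836682 ]), 'wrist_torque': array([-0.00054415,  0.04724245, -0.04848372]), 'gripper_width': 94.87847031628989}
```

View pics/scene0.png

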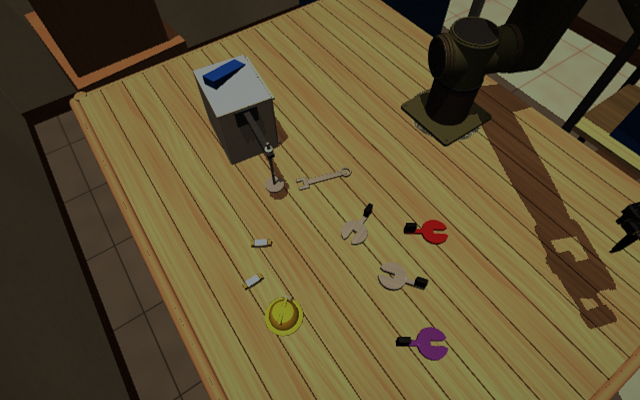

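View pics/top0.png

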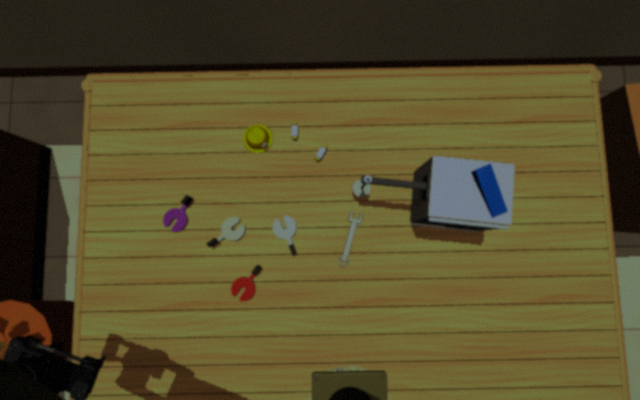

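View pics/wrist0.png

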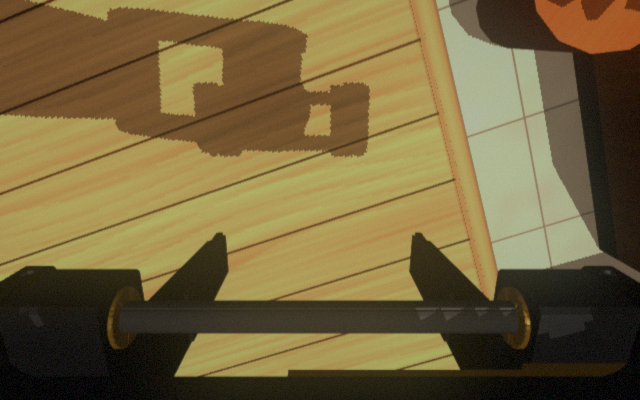

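```bash
python3 - <<'E'
from h import *
a=cv2.imread('pics/top0.png')[190:310,150:310]; b=cv2.imread('pics/scene0.png')[190:310,330:450]
def up(x,k): return np.clip(cv2.resize(x,None,fx=k,fy=k,interpolation=cv2.INTER_CUBIC).astype(float)*1.4,0,255).astype('uint8')
cv2.imwrite('pics/c1.png',up(a,5)); cv2.imwrite('pics/c2.png',up(b,5))
for p in [(177,220),(233,230),(284,229),(245,288),(362,188),(366,181),(212,243),(293,252)]:
    print(p, ray('top',*p,10).round(), ray('top',*p,40).round())
for p in [(355,231),(392,276),(275,186)]: print(p, ray('scene',*p,10).round())
E
```

```text
(177, 220) [528. 480.  10.] [525. 469.  40.]
(233, 230) [496. 320.  10.] [495. 313.  40.]
(284, 229) [496. 174.  10.] [495. 172.  40.]
(245, 288) [333. 285.  10.] [336. 279.  40.]
(362, 188) [610. -51.  10.] [605. -48.  40.]
(366, 181) [630. -63.  10.] [625. -60.  40.]
(212, 243) [460. 379.  10.] [460. 371.  40.]
(293, 252) [431. 150.  10.] [431. 147.  40.]
(355, 231) [498. 176.  10.]
(392, 276) [500. 323.  10.]
(275, 186) [594. -61.  10.]
```

View pics/c1.png

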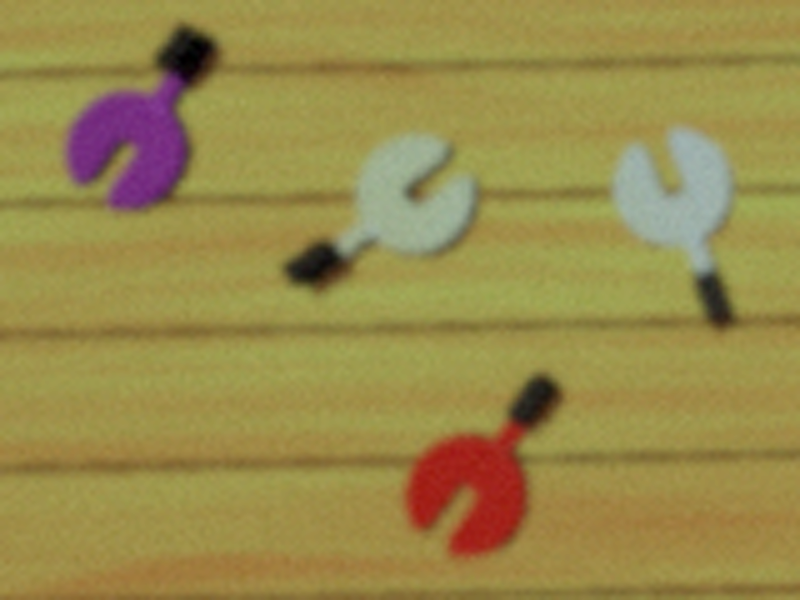

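View pics/c2.png

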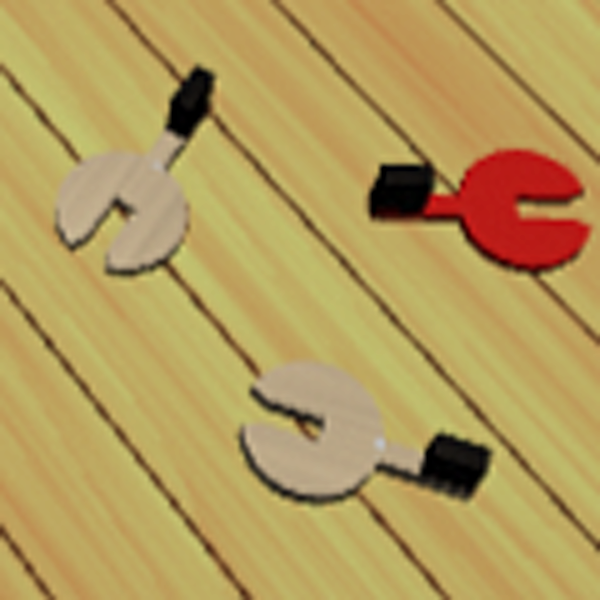

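```bash
python3 - <<'E'
from h import *
for n,rois in [('top',[(200,215,255,250),(262,210,305,258)]),('scene',[(370,255,432,300),(335,200,378,250)])]:
    im=cv2.imread(f'pics/{n}0.png'); hsv=cv2.cvtColor(cv2.GaussianBlur(im,(3,3),0),cv2.COLOR_BGR2HSV)
    for (x0,y0,x1,y1),t in zip(rois,(12,8)):
        s=hsv[y0:y1,x0:x1]
        # steel: low saturation & bright ; black: dark
        st=((s[...,1]<75)&(s[...,2]>90)).astype('uint8'); bl=(s[...,2]<60).astype('uint8')
        for nm,m in(('steel',st),('black',bl)):
            k,l,stt,c=cv2.connectedComponentsWithStats(m); 
            if k<2: print(n,nm,'none');continue
            i=1+np.argmax(stt[1:,4]); 
            if nm=='steel':
                cnt=max(cv2.findContours((l==i).astype('uint8'),cv2.RETR_EXTERNAL,cv2.CHAIN_APPROX_NONE)[0],key=len)[:,0,:]+[x0,y0]
                P=np.array([ray(n,u,v,t)[:2] for u,v in cnt])
                ce,r=cv2.minEnclosingCircle(P.astype('float32')); print(n,t,nm,stt[i,4],'circ',np.round(ce,1),round(r,1))
            else:
                u,v=c[i]+[x0,y0]; print(n,t,nm,stt[i,4],(u.round(1),v.round(1)),'z26',ray(n,u,v,26).round(1)[:2],'z38',ray(n,u,v,38).round(1)[:2])
E
```

```text
top 12 steel 419 circ [494.9 328.1] 41.8
top 12 black 63 (np.float64(213.0), np.float64(242.7)) z26 [461.  371.9] z38 [460.8 368.6]
top 8 steel 459 circ [494.1 171.4] 42.5
top 8 black 38 (np.float64(292.5), np.float64(249.5)) z26 [437.9 149.7] z38 [437.9 148.9]
scene 12 steel 477 circ [495.3 331. ] 40.9
scene 12 black 127 (np.float64(420.1), np.float64(282.6)) z26 [463.4 375.4] z38 [468.6 377.1]
scene 8 steel 371 circ [491.6 171.8] 41.8
scene 8 black 79 (np.float64(367.7), np.float64(210.1)) z26 [439.7 152.7] z38 [445.3 157.5]
```

```bash
cat >> h.py <<'E'
from scipy.spatial.transform import Rotation as Ro
def st(pr=True):
    s=ctrl.sense(); q=s['tool_rot']; R=Ro.from_quat([q[1],q[2],q[3],q[0]]).as_matrix()
    p=np.array(s['position']); az=np.degrees(np.arctan2(R[1,0],R[0,0]))
    if pr: print('t',round(s['time_s'],2),'p',p.round(1),'xaz',round(az,2),'tz',R[:,2].round(4),'F',np.round(s['wrist_force'],2),'T',np.round(s['wrist_torque'],3),'w',round(s['gripper_width'],1))
    return p,R,az,s
def need(target,azt=None):
    p,R,az,s=st(); d=R.T@(np.array(target)-p); print('tool shift mm',d.round(1), 'turn rz', None if azt is None else round(-np.radians((azt-az+180)%360-180),3))
    # after-turn frame
    if azt is not None:
        a=np.radians(azt);x=np.array([np.cos(a),np.sin(a),0]);z=np.array([0,0,-1.]);y=np.cross(z,x)
        dd=np.array(target)-p; print('shift in turned frame',np.round([x@dd,y@dd,z@dd],1))
E
python3 - <<'E'
from h import *
need([470,358,230],123)
E
```

```text
t 0.15 p [214.  613.2 230.7] xaz 160.76 tz [-7.0e-04 -1.5e-03 -1.0e+00] F [0.51 0.81 0.68] T [-0.001  0.047 -0.048] w 94.9
tool shift mm [-325.8 -156.6    0.9] turn rz 0.659
shift in turned frame [-353.5   75.7    0.7]
```

move_arm(motion=[[0.06,-0.02,-0.01,0,0,0,0],[0.06,-0.034,-0.016,0,0,0,0],[0.06,-0.034,-0.016,0,0,0,0],[0.06,-0.034,-0.016,0,0,0,0],[0.06,-0.034,-0.016,0,0,0,0],[0.06,-0.034,-0.016,0,0,0,0],[0.06,-0.034,-0.016,0,0,0,0],[0.06,-0.034,-0.016,0,0,0,0],[0.06,-0.034,-0.016,0,0,0,0],[0.06,-0.034,-0.019,0,0,0,0]])

```text
time_s: 0.98
position: [471.2, 356.6, 231.4]
tool_rot: [-0.0, 0.167, 0.986, 0.0]
wrist_force: [-0.2, 0.8, -0.3]
gripper_width: 60.1
```

move_arm(motion=[[0.04,0,0,0,0,0,0.11],[0.04,0,0,0,0,0,0.11],[0.04,0,0,0,0,0,0.11],[0.04,0,0,0,0,0,0.11],[0.04,0,0,0,0,0,0.11],[0.04,0,0,0,0,0,0.109],[0.04,0,0,0,0,0,0],[0.04,0,0,0,0,0,0]])

```text
time_s: 1.65
position: [470.1, 357.9, 231.3]
tool_rot: [-0.0, 0.476, 0.879, -0.0]
wrist_force: [0.3, 0.1, 0.4]
gripper_width: 39.5
```

```bash
python3 - <<'E'
from h import *
st(); c=viewer.camera_info('wrist'); snap('wrist','w1.png'); import pickle; pickle.dump(c,open('w1.pkl','wb'))
E
```

```text
t 1.65 p [470.1 357.9 231.3] xaz 123.16 tz [-5.e-04 -4.e-04 -1.e+00] F [0.26 0.08 0.44] T [-0.046  0.054 -0.006] w 39.5
```

View pics/w1.png

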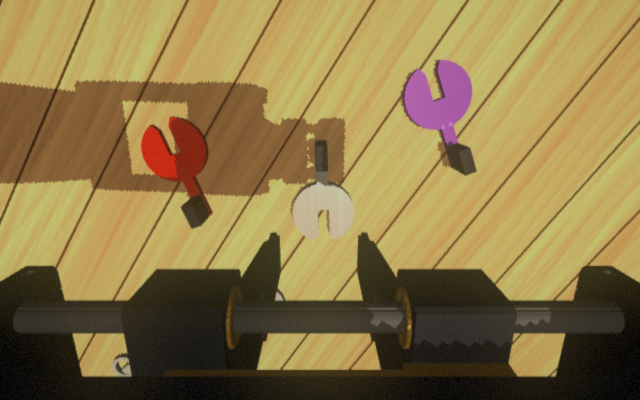

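```bash
python3 - <<'E'
from h import *; import pickle
c=pickle.load(open('w1.pkl','rb')); im=cv2.imread('pics/w1.png')
cr=im[120:260,250:400]; cv2.imwrite('pics/c3.png',cv2.resize(cr,None,fx=5,fy=5,interpolation=cv2.INTER_CUBIC))
p=lambda u,v,z: ray('wrist',u,v,z,c)[:2].round(1)
print('cam',(-np.array(c['world_to_cam'])[:3,:3].T@np.array(c['world_to_cam'])[:3,3]).round(1))
print(p(323,210,12),p(321,157,40)); 
# where the TCP axis projects
print([proj('wrist',[470.1,357.9,z],c).round(1) for z in (231,150,40,0)])
E
```

```text
cam [426.8 425.9 386.1]
[500.6 321.9] [463.5 374.2]
[array([316.6, 265.1]), array([317.2, 210.3]), array([317.6, 174.3]), array([317.6, 165.9])]
```

View pics/c3.png

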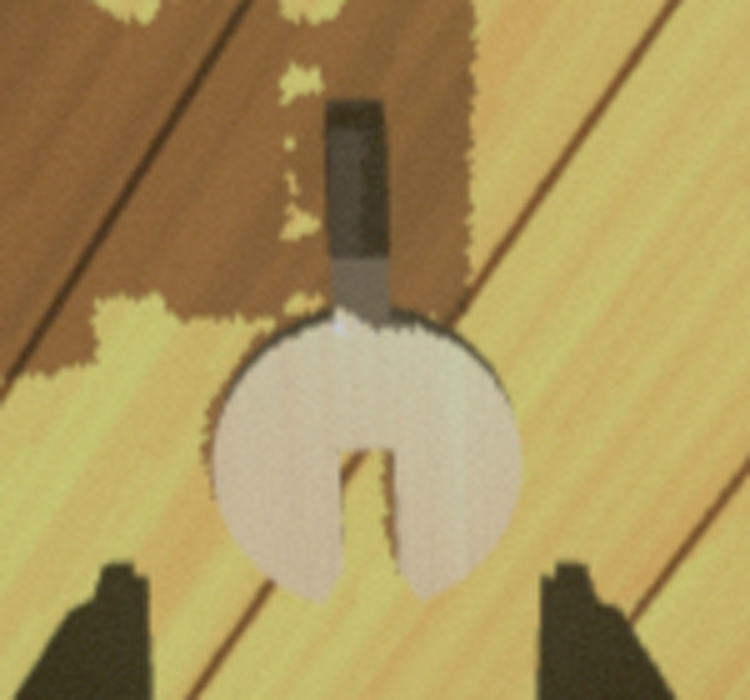

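```bash
python3 - <<'E'
from h import *; import pickle
c=pickle.load(open('w1.pkl','rb')); p=lambda u,v,z: ray('wrist',u,v,z,c)[:2]
T=p(321.3,158.6,40)
for z in (8,12):
    C=p(323.4,212,z); d=C-T; print(z,C.round(1),T.round(1),np.linalg.norm(d).round(1),np.degrees(np.arctan2(d[1],d[0])).round(1),'diam',np.linalg.norm(p(292.6,211,z)-p(354.2,211,z)).round(2))
# slot dir from slot edges midline: bottom rows/cols
a=p(250+365/5,120+452/5,12); b=p(250+372/5,120+575/5,12); d=b-a; print(np.degrees(np.arctan2(d[1],d[0])), a,b)
need([*T,120],None)
E
```

```text
8 [503.  319.1] [464.6 373. ] 66.2 -54.5 diam 68.48
12 [502.2 320.2] [464.6 373. ] 64.8 -54.5 diam 67.75
-53.59057692581816 [500.83007581 321.54858635] [518.17231843 298.03423826]
t 1.7 p [470.1 358.  231.4] xaz 123.15 tz [-4.e-04 -2.e-04 -1.e+00] F [-0.34 -0.59  0.54] T [-0.016  0.016 -0.008] w 39.8
tool shift mm [ 15.6   3.7 111.4] turn rz None
```

move_arm(motion=[[0.04,0,0,0,0,0,-0.041],[0.04,0.0154,0.0042,0,0,0,0],[0.04,0,0,0.03,0,0,0],[0.04,0,0,0.035,0,0,0],[0.04,0,0,0.035,0,0,0],[0.04,0,0,0.03,0,0,0],[0.04,0,0,0.02,0,0,0],[0.04,0,0,0,0,0,0]])

```text
time_s: 2.37
position: [461.3, 370.7, 75.6]
tool_rot: [-0.003, 0.458, 0.889, -0.005]
wrist_force: [-0.2, -0.4, 0.1]
gripper_width: 39.9
```

```bash
python3 - <<'E'
from h import *
need([464.6,373,24],125.5); snap('wrist','w2.png')
E
```

```text
t 2.37 p [461.3 370.7  75.6] xaz 125.46 tz [-0.0088 -0.0059 -0.9999] F [-0.18 -0.35  0.06] T [-0.069  0.072  0.004] w 39.9
tool shift mm [-0.1  4.6 51.6] turn rz -0.001
shift in turned frame [-0.   4.  51.6]
```

View pics/w2.png

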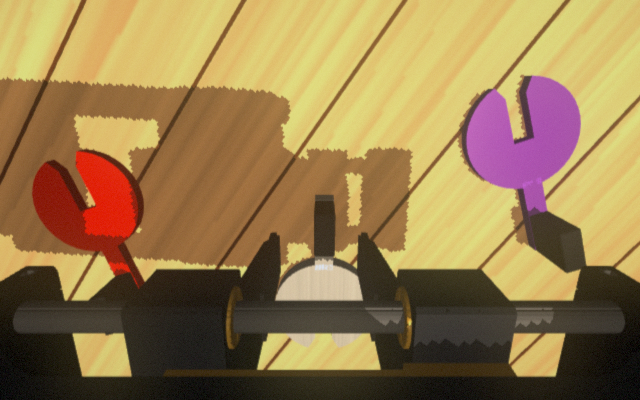

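move_arm(motion=[[0.04,0,0,0,0,0,0]])

```text
time_s: 2.5
position: [465.3, 373.4, 82.5]
tool_rot: [0.0, 0.459, 0.889, 0.0]
wrist_force: [-0.2, -0.0, 0.6]
gripper_width: 40.1
```

```bash
python3 - <<'E'
from h import *
need([464.6,373,24],125.5)
E
```

```text
t 2.5 p [465.3 373.4  82.5] xaz 125.41 tz [ 7.e-04  5.e-04 -1.e+00] F [-0.23 -0.01  0.55] T [-0.014  0.006  0.065] w 40.1
tool shift mm [ 0.1 -0.8 58.5] turn rz -0.002
shift in turned frame [ 0.1 -0.8 58.5]
```

move_arm(motion=[[0.04,0,-0.0008,0.015,0,0,0],[0.04,0,0,0.02,0,0,0],[0.04,0,0,0.015,0,0,0],[0.04,0,0,0.0085,0,0,0],[0.04,0,0,0,0,0,0],[0.04,0,0,0,0,0,0],[0.04,0,0,0,0,0,0]])

```text
time_s: 3.08
position: [465.4, 373.4, 25.2]
tool_rot: [0.001, 0.459, 0.888, 0.001]
wrist_force: [0.3, -0.7, 0.5]
gripper_width: 40.2
```

```bash
python3 - <<'E'
from h import *
need([464.6,373,24],125.5); snap('wrist','w3.png')
E
```

```text
t 3.08 p [465.4 373.4  25.2] xaz 125.36 tz [ 0.0027  0.0019 -1.    ] F [ 0.29 -0.69  0.53] T [-0.006  0.011  0.067] w 40.2
tool shift mm [ 0.1 -0.9  1.2] turn rz -0.002
shift in turned frame [ 0.1 -0.9  1.2]
```

View pics/w3.png

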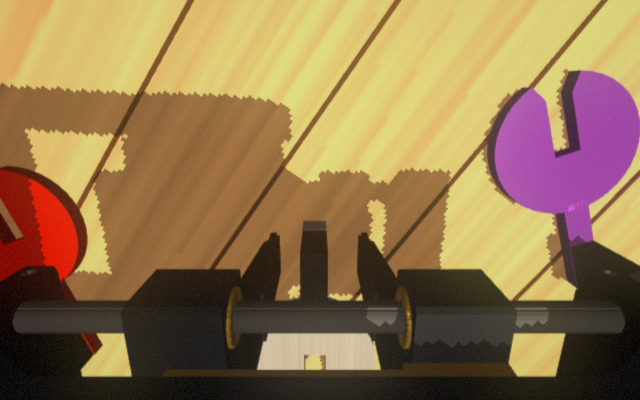

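```bash
python3 - <<'E'
from h import *
p,R,az,s=st(); x=R[:,0]
for d in (-13,13):
    for z in (0,40):
        q=p+d*x; q[2]=z; print(d,z,proj('wrist',q).round(1))
E
```

```text
t 3.13 p [465.4 373.4  25.2] xaz 125.36 tz [ 0.0027  0.0018 -1.    ] F [ 0.05 -0.3   0.52] T [-0.068  0.045  0.006] w 39.6
-13 0 [316.8 265.2]
-13 40 [316.7 307.2]
13 0 [316.7 221.2]
13 40 [316.6 254.2]
```

```bash
python3 - <<'E'
from h import *
im=cv2.imread('pics/w3.png')[205:310,255:385].astype(float)*2.2
cv2.imwrite('pics/c4.png',cv2.resize(np.clip(im,0,255).astype('uint8'),None,fx=6,fy=5.5,interpolation=cv2.INTER_CUBIC))
E
```

```text
(no output)
```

View pics/c4.png

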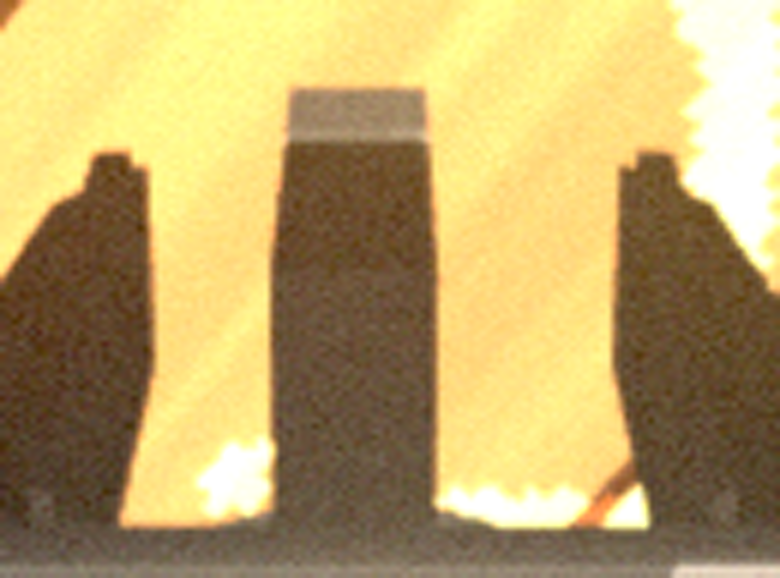

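move_arm(motion=[[0.04,0,-0.0012,0.001,0,0,0],[0.02,0,0,0,0,0,0],[0.012,0,0,0,0,0,0],[0.005,0,0,0,0,0,0],[0.005,0,0,0,0,0,0],[0.005,0,0,0,0,0,0],[0.005,0,0,0,0,0,0],[0.005,0,0,0,0,0,0]], grip_force=55)

```text
time_s: 3.8
position: [463.2, 371.9, 22.2]
tool_rot: [0.0, 0.459, 0.888, 0.0]
wrist_force: [0.2, -0.6, 0.8]
gripper_width: 11.6
```

```bash
python3 - <<'E'
from h import *
st()
E
```

```text
t 3.8 p [463.2 371.9  22.2] xaz 125.35 tz [ 1.e-04  0.e+00 -1.e+00] F [ 0.17 -0.64  0.79] T [-0.013 -0.031 -0.015] w 11.6
```

move_arm(motion=[[0.005,0,0,-0.004,0,0,0],[0.005,0,0,-0.012,0,0,0],[0.005,0,0,-0.024,0,0,0],[0.005,0,0,-0.03,0,0,0],[0.005,0,0,-0.035,0,0,0],[0.005,0,0,-0.035,0,0,0],[0.005,0,0,-0.03,0,0,0],[0.005,0,0,-0.02,0,0,0],[0.005,0,0,-0.01,0,0,0],[0.005,0,0,0,0,0,0]])

```text
time_s: 4.63
position: [464.3, 372.7, 226.0]
tool_rot: [0.001, 0.459, 0.888, 0.003]
wrist_force: [-0.5, 0.0, -1.7]
gripper_width: 11.6
```

```bash
python3 - <<'E'
from h import *
need([480,-60,240],0); 
for n in ['scene','wrist']: snap(n,n+'4.png')
# rod estimate from top0/scene0
for p in [(366,181),(362,188)]:
  print('top',p,[ray('top',*p,z).round(0)[:2] for z in (60,110,190,230)])
for p in [(268,148),(275,186),(270,158)]:
  print('scene',p,[ray('scene',*p,z).round(0)[:2] for z in (60,110,179,230,260)])
E
```

```text
t 4.63 p [464.3 372.7 226. ] xaz 125.36 tz [ 0.0049  0.0034 -1.    ] F [-0.5   0.03 -1.74] T [0.071 0.121 0.048] w 11.6
tool shift mm [-362.  -237.5  -15.4] turn rz 2.188
shift in turned frame [ 15.7 432.7 -14. ]
top (366, 181) [array([622., -57.]), array([613., -51.]), array([600., -42.]), array([593., -37.])]
top (362, 188) [array([602., -46.]), array([595., -40.]), array([583., -31.]), array([577., -27.])]
scene (268, 148) [array([ 557., -151.]), array([ 574., -112.]), array([597., -58.]), array([614., -19.]), array([625.,   5.])]
scene (275, 186) [array([608., -30.]), array([622.,   2.]), array([641.,  46.]), array([655.,  78.]), array([664.,  97.])]
scene (270, 158) [array([ 571., -117.]), array([587., -80.]), array([609., -29.]), array([625.,   8.]), array([635.,  31.])]
```

View pics/scene4.png

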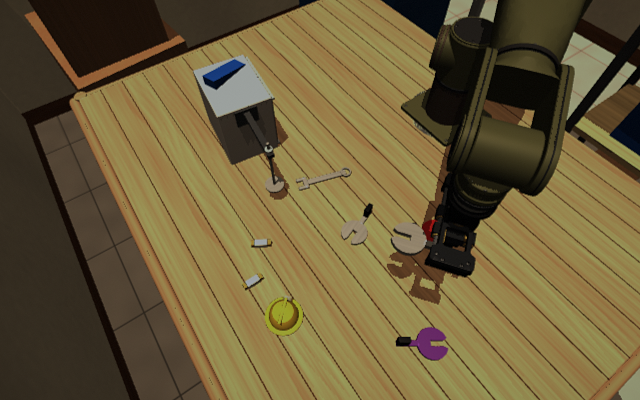

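View pics/wrist4.png

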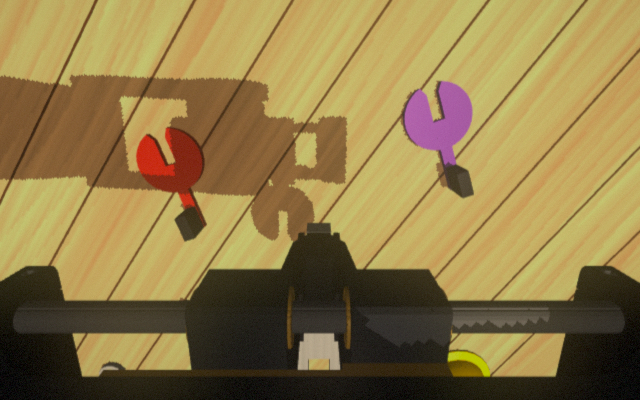

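move_arm(motion=[[0.005,-0.012,-0.008,0,0,0,0],[0.005,-0.03,-0.02,-0.002,0,0,0],[0.005,-0.033,-0.0217,-0.002,0,0,0],[0.005,-0.033,-0.0217,-0.002,0,0,0],[0.005,-0.033,-0.0217,-0.002,0,0,0],[0.005,-0.033,-0.0217,-0.002,0,0,0],[0.005,-0.033,-0.0217,-0.002,0,0,0],[0.005,-0.033,-0.0217,-0.002,0,0,0],[0.005,-0.033,-0.0217,0,0,0,0],[0.005,-0.033,-0.0217,0,0,0,0]])

```text
time_s: 5.57
position: [473.9, 3.4, 233.8]
tool_rot: [-0.002, 0.459, 0.888, -0.001]
wrist_force: [0.4, -0.0, -2.0]
gripper_width: 11.6
```

move_arm(motion=[[0.005,-0.033,-0.0217,0,0,0,0.05],[0.005,-0.02,-0.013,0,0,0,0.12],[0.005,0,0,0,0,0,0.12],[0.005,0,0,0,0,0,0.12],[0.005,0,0,0,0,0,0.12],[0.005,0,0,0,0,0,0.12],[0.005,0,0,0,0,0,0.12],[0.005,0,0,0,0,0,0.12],[0.005,0,0,0,0,0,0.12],[0.005,0,0,0,0,0,0.12]])

```text
time_s: 6.4
position: [475.3, -58.0, 233.4]
tool_rot: [-0.002, 0.865, 0.502, -0.002]
wrist_force: [0.3, -0.4, -3.1]
gripper_width: 11.4
```

move_arm(motion=[[0.005,0,0,0,0,0,0.12],[0.005,0,0,0,0,0,0.12],[0.005,0,0,0,0,0,0.12],[0.005,0,0,0,0,0,0.12],[0.005,0,0,0,0,0,0.12],[0.005,0,0,0,0,0,0.12],[0.005,0,0,0,0,0,0.12],[0.005,0,0,0,0,0,0.1],[0.005,0,0,0,0,0,0.05],[0.005,0,0,0,0,0,0]])

```text
time_s: 7.23
position: [475.5, -57.9, 233.6]
tool_rot: [-0.0, 0.999, 0.033, -0.002]
wrist_force: [-0.5, -0.3, -2.6]
gripper_width: 11.7
```

```bash
python3 - <<'E'
from h import *; import pickle
st(); c=viewer.camera_info('wrist'); snap('wrist','w5.png'); pickle.dump(c,open('w5.pkl','wb')); snap('top','top5.png')
E
```

```text
t 7.23 p [475.5 -57.9 233.6] xaz 3.83 tz [-4.2e-03  5.0e-04 -1.0e+00] F [-0.49 -0.33 -2.56] T [-0.059  0.032  0.017] w 11.7
```

View pics/w5.png

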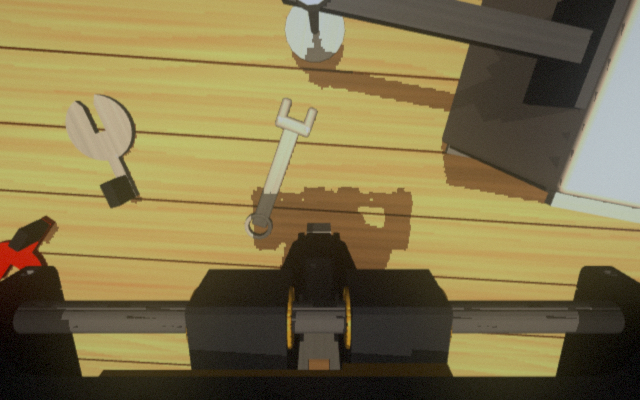

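move_arm(motion=[[0.005,0.015,0,0,0,0,0],[0.005,0.03,0,0,0,0,0],[0.005,0.015,0,0,0,0,0],[0.005,0,0,0,0,0,0],[0.005,0,0,0,0,0,0],[0.005,0,0,0,0,0,0]])

```text
time_s: 7.83
position: [535.9, -53.7, 235.3]
tool_rot: [-0.0, 0.999, 0.034, -0.001]
wrist_force: [-0.9, -0.2, -3.3]
gripper_width: 11.7
```

```bash
python3 - <<'E'
from h import *; import pickle
st(); c=viewer.camera_info('wrist'); snap('wrist','w6.png'); pickle.dump(c,open('w6.pkl','wb'))
E
```

```text
t 7.83 p [535.9 -53.7 235.3] xaz 3.91 tz [-2.e-03  2.e-04 -1.e+00] F [-0.85 -0.16 -3.25] T [-0.024  0.092  0.013] w 11.7
```

View pics/w6.png

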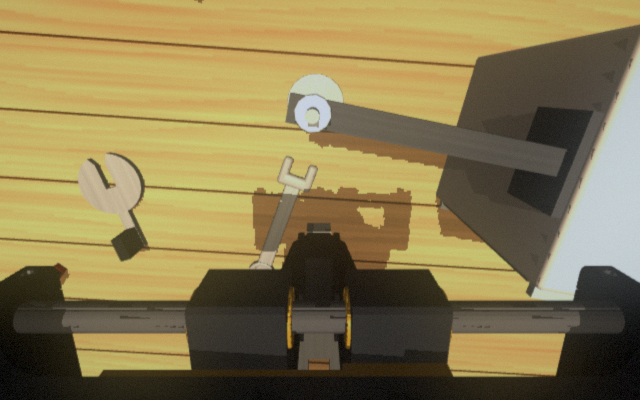

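```bash
python3 - <<'E'
from h import *
for f,(x0,y0,x1,y1),o in [('w6.png',(265,60,385,150),'c6.png'),('w5.png',(265,0,385,90),'c5.png'),('scene4.png',(230,130,310,200),'c7.png')]:
    im=cv2.imread('pics/'+f)[y0:y1,x0:x1].astype(float)*1.3
    cv2.imwrite('pics/'+o,cv2.resize(np.clip(im,0,255).astype('uint8'),None,fx=6,fy=6,interpolation=cv2.INTER_CUBIC))
E
```

```text
(no output)
```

View pics/c6.png

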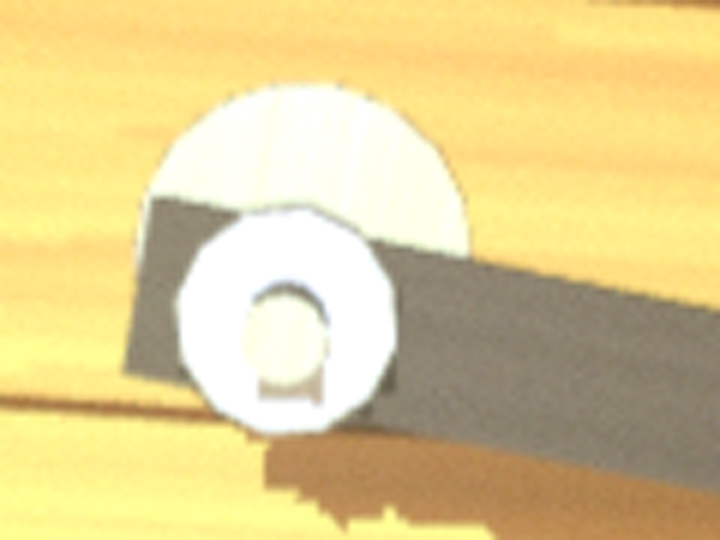

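View pics/c5.png

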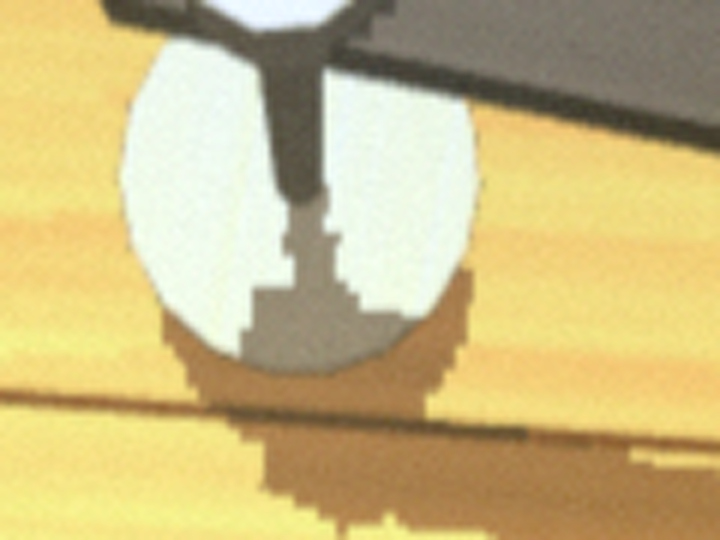

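View pics/c7.png

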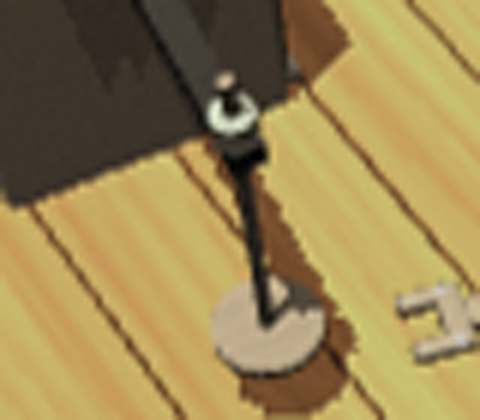

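```bash
python3 - <<'E'
from h import *; import pickle
c5=pickle.load(open('w5.pkl','rb'));c6=pickle.load(open('w6.pkl','rb'))
def rd(c,u,v):
    T=np.array(c['world_to_cam']);R=T[:3,:3];o=-R.T@T[:3,3];d=R.T@np.array([(u-c['cx'])/c['fx'],(v-c['cy'])/c['fy'],1]);return o,d
o5,d5=rd(c5,314.9,31);o6,d6=rd(c6,315.2,100.5)
print('cams',o5.round(1),o6.round(1))
A=np.stack([d5,-d6],1);s=np.linalg.lstsq(A,o6-o5,rcond=None)[0];print('tri foot',(o5+s[0]*d5).round(1),(o6+s[1]*d6).round(1),'depths',s.round(1))
print('size depth', (o5+d5*52*359.36/59.5).round(1),(o6+d6*52*359.36/55.5).round(1))
for z in (179,187,195,200): print('collar',z,ray('wrist',312.7,113.3,z,c6).round(1))
for z in (200,210,220,230,240): print('rodtop',z,ray('wrist',312.7,116.2,z,c6).round(1))
# rod base at foot in w5
for z in (50,60,70,80): print('foot c',z,ray('wrist',314.9,31,z,c5).round(1)[:2],ray('wrist',315.2,100.5,z,c6).round(1)[:2], 'rodbase front',ray('wrist',265+300/6,200/6,z,c5).round(1)[:2])
E
```

```text
cams [558.3 -52.7 388. ] [618.3 -48.2 389.9]
tri foot [607.7 -46.3  32.2] [607.7 -46.1  32.2] depths [326.1 345.6]
size depth [605.9 -46.5  45.3] [608.  -46.1  41.4]
collar 179 [604.9 -46.  179. ]
collar 187 [605.4 -46.1 187. ]
collar 195 [605.9 -46.2 195. ]
collar 200 [606.2 -46.2 200. ]
rodtop 200 [604.8 -46.3 200. ]
rodtop 210 [605.5 -46.4 210. ]
rodtop 220 [606.2 -46.5 220. ]
rodtop 230 [606.9 -46.6 230. ]
rodtop 240 [607.6 -46.7 240. ]
foot c 50 [605.3 -46.6] [608.2 -46.2] rodbase front [603.4 -46.8]
foot c 60 [603.9 -46.8] [608.5 -46.2] rodbase front [602.1 -47. ]
foot c 70 [602.5 -47. ] [608.8 -46.3] rodbase front [600.8 -47.2]
foot c 80 [601.1 -47.1] [609.1 -46.4] rodbase front [599.4 -47.3]
```

move_arm(motion=[[0.005,-0.015,0,0,0,0,0],[0.005,-0.03,0,0,0,0,-0.03],[0.005,-0.03,0,0,0,0,-0.07],[0.005,-0.015,0,0,0,0,-0.12],[0.005,0,0,0,0,0,-0.12],[0.005,0,0,0,0,0,-0.12],[0.005,0,0,0,0,0,-0.12],[0.005,0,0,0,0,0,-0.12],[0.005,0,0,0,0,0,-0.12],[0.005,0,0,0,0,0,-0.12]])

```text
time_s: 8.72
position: [446.3, -62.1, 236.1]
tool_rot: [-0.0, 0.874, 0.485, 0.0]
wrist_force: [-0.5, 0.8, -2.1]
gripper_width: 11.8
```

move_arm(motion=[[0.005,0,0,0,0,0,-0.12],[0.005,0,0,0,0,0,-0.12],[0.005,0,0,0,0,0,-0.12],[0.005,0,0,0,0,0,-0.12],[0.005,0,0,0,0,0,-0.12],[0.005,0,0,0,0,0,-0.12],[0.005,0,0,0,0,0,-0.12],[0.005,0,0,0,0,0,-0.12],[0.005,0,0,0,0,0,-0.12],[0.005,0,0,0,0,0,-0.12]])

```text
time_s: 9.55
position: [446.2, -62.0, 235.9]
tool_rot: [-0.0, 0.447, 0.894, -0.0]
wrist_force: [-0.0, 0.1, -2.6]
gripper_width: 12.0
```

move_arm(motion=[[0.005,0,0,0,0,0,-0.12],[0.005,0,0,0,0,0,-0.12],[0.005,0,0,0,0,0,-0.12],[0.005,0,0,0,0,0,-0.12],[0.005,0,0,0,0,0,-0.12],[0.005,0,0,0,0,0,-0.06],[0.005,0,0,0,0,0,0],[0.005,0,0,0,0,0,0],[0.005,0,0,0,0,0,0]])

```text
time_s: 10.3
position: [446.7, -62.1, 236.1]
tool_rot: [-0.0, 0.137, 0.991, -0.0]
wrist_force: [0.3, 0.4, -2.4]
gripper_width: 11.9
```

```bash
python3 - <<'E'
from h import *; import pickle
need([450,-46.3,103],180); c=viewer.camera_info('wrist'); snap('wrist','w7.png'); snap('scene','s7.png'); pickle.dump(c,open('w7.pkl','wb'))
E
```

```text
t 10.3 p [446.7 -62.1 236.1] xaz 164.23 tz [-2.e-04 -1.e-04 -1.e+00] F [ 0.3   0.37 -2.37] T [ 0.055  0.073 -0.063] w 11.9
tool shift mm [  1.1  16.1 133.1] turn rz -0.275
shift in turned frame [ -3.3  15.8 133.1]
```

View pics/s7.png

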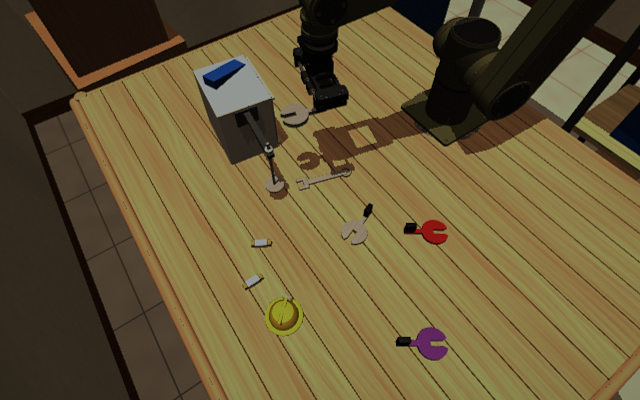

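View pics/w7.png

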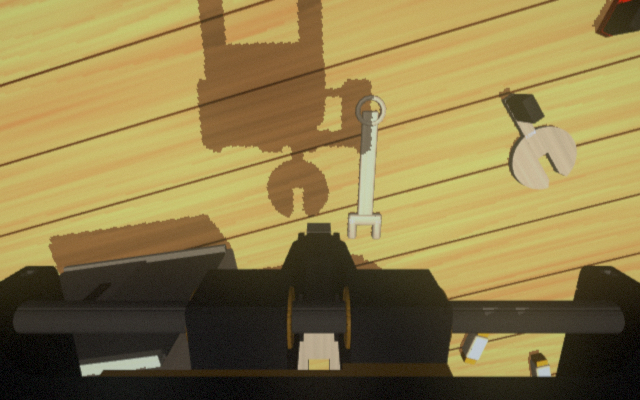

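move_arm(motion=[[0.005,0,0,0,0,0,-0.09],[0.005,0,0,0,0,0,-0.09],[0.005,0,0,0,0,0,-0.095],[0.005,-0.003,0.008,0.01,0,0,0],[0.005,0,0.009,0.025,0,0,0],[0.005,0,0,0.035,0,0,0],[0.005,0,0,0.035,0,0,0],[0.005,0,0,0.018,0,0,0],[0.005,0,0,0.008,0,0,0],[0.005,0,0,0,0,0,0]])

```text
time_s: 11.23
position: [448.4, -44.3, 102.3]
tool_rot: [-0.003, 0.0, 1.0, 0.001]
wrist_force: [0.1, -0.4, -1.9]
gripper_width: 12.3
```

move_arm(motion=[[0.005,0,0,0,0,0,0],[0.005,0,0,0,0,0,0],[0.005,0,0,0,0,0,0]])

```text
time_s: 11.48
position: [451.8, -45.4, 107.3]
tool_rot: [0.002, -0.0, 1.0, -0.0]
wrist_force: [0.6, 0.1, -2.7]
gripper_width: 11.5
```

```bash
python3 - <<'E'
from h import *
need([480,-45.1,103],180); snap('top','t8.png'); snap('scene','s8.png')
for f,(x0,y0,x1,y1),o in [('s8.png',(220,80,360,200),'c8.png')]:
    im=cv2.imread('pics/'+f)[y0:y1,x0:x1].astype(float)*1.5
    cv2.imwrite('pics/'+o,cv2.resize(np.clip(im,0,255).astype('uint8'),None,fx=5,fy=5,interpolation=cv2.INTER_CUBIC))
E
```

```text
t 11.48 p [451.8 -45.4 107.3] xaz -179.96 tz [ 3.9e-03 -8.0e-04 -1.0e+00] F [ 0.61  0.14 -2.66] T [ 0.056  0.103 -0.025] w 11.5
tool shift mm [-28.2   0.3   4.4] turn rz 0.001
shift in turned frame [-28.2   0.3   4.3]
```

View pics/c8.png

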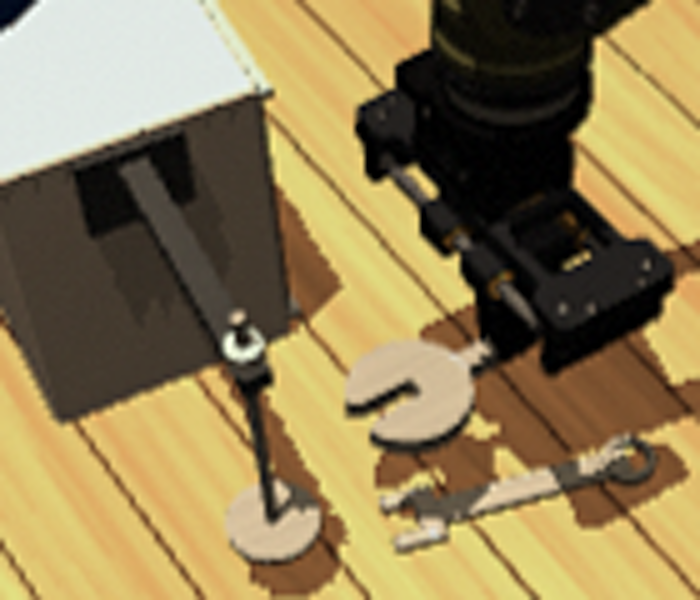

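View pics/t8.png

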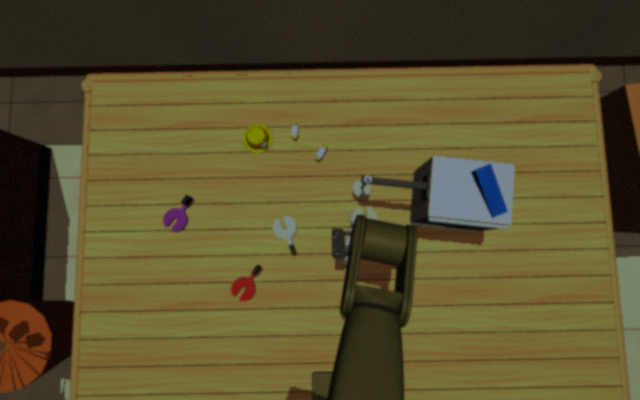

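```bash
python3 - <<'E'
from h import *
for x in (603,606,609):
    print(x,[(z,proj('scene',[x,-45.1,z]).round(1).tolist()) for z in (40,50,60,179,187,200)])
E
```

```text
603 [(40, [274.3, 185.4]), (50, [274.0, 183.3]), (60, [273.6, 181.2]), (179, [268.8, 152.6]), (187, [268.4, 150.5]), (200, [267.8, 146.9])]
606 [(40, [273.4, 186.0]), (50, [273.0, 183.8]), (60, [272.6, 181.7]), (179, [267.7, 153.2]), (187, [267.3, 151.0]), (200, [266.7, 147.5])]
609 [(40, [272.4, 186.5]), (50, [272.0, 184.4]), (60, [271.7, 182.2]), (179, [266.6, 153.8]), (187, [266.2, 151.6]), (200, [265.6, 148.1])]
```

move_arm(motion=[[0.005,-0.008,0.0003,0,0,0,0],[0.005,-0.015,0,0,0,0,0],[0.005,-0.015,0,0,0,0,0],[0.005,-0.012,0,0,0,0,0],[0.005,-0.006,0,0,0,0,0],[0.005,-0.004,0,0,0,0,0],[0.005,0,0,0,0,0,0],[0.005,0,0,0,0,0,0],[0.005,0,0,0,0,0,0]])

```text
time_s: 12.33
position: [509.7, -44.7, 104.9]
tool_rot: [-0.0, -0.001, 1.0, 0.0]
wrist_force: [-0.1, -0.3, -2.3]
gripper_width: 11.3
```

```bash
python3 - <<'E'
from h import *
st(); snap('scene','s9.png')
for f,(x0,y0,x1,y1),o in [('s9.png',(240,110,320,200),'c9.png')]:
    im=cv2.imread('pics/'+f)[y0:y1,x0:x1].astype(float)*1.5
    cv2.imwrite('pics/'+o,cv2.resize(np.clip(im,0,255).astype('uint8'),None,fx=6.6,fy=6.6,interpolation=cv2.INTER_CUBIC))
E
```

```text
t 12.33 p [509.7 -44.7 104.9] xaz -179.94 tz [-7.e-04  1.e-04 -1.e+00] F [-0.12 -0.32 -2.33] T [ 0.027  0.146 -0.003] w 11.3
```

View pics/c9.png

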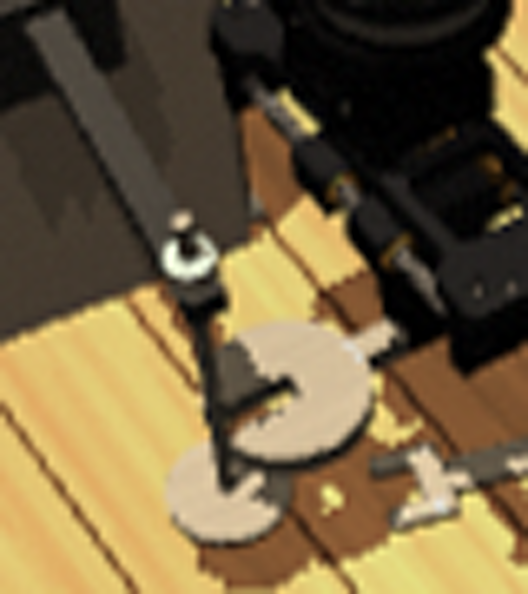

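move_arm(motion=[[0.005,-0.004,0,0,0,0,0],[0.005,-0.006,0,0,0,0,0],[0.005,-0.005,0,0,0,0,0],[0.005,-0.003,0,0,0,0,0],[0.005,0,0,0,0,0,0],[0.005,0,0,0,0,0,0]])

```text
time_s: 12.88
position: [528.5, -44.7, 105.1]
tool_rot: [-0.0, -0.001, 1.0, 0.0]
wrist_force: [-0.7, 0.2, -2.5]
gripper_width: 11.4
```

```bash
python3 - <<'E'
from h import *
st(); snap('scene','s10.png')
for f,(x0,y0,x1,y1),o in [('s10.png',(240,110,320,200),'c10.png')]:
    im=cv2.imread('pics/'+f)[y0:y1,x0:x1].astype(float)*1.5
    cv2.imwrite('pics/'+o,cv2.resize(np.clip(im,0,255).astype('uint8'),None,fx=6.6,fy=6.6,interpolation=cv2.INTER_CUBIC))
E
```

```text
t 12.88 p [528.5 -44.7 105.1] xaz -179.93 tz [-3.e-04  0.e+00 -1.e+00] F [-0.67  0.22 -2.52] T [0.056 0.143 0.016] w 11.4
```

View pics/c10.png

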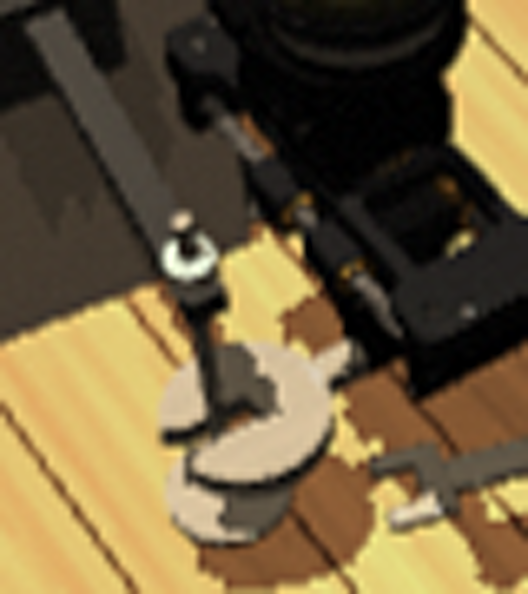

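move_arm(motion=[[0.005,-0.003,0,0,0,0,0],[0.005,-0.003,0,0,0,0,0],[0.005,-0.003,0,0,0,0,0],[0.005,-0.001,0,0,0,0,0],[0.005,0,0,0,0,0,0],[0.005,0,0,0,0,0,0]])

```text
time_s: 13.43
position: [538.3, -44.7, 105.1]
tool_rot: [-0.0, -0.001, 1.0, -0.0]
wrist_force: [-0.5, 0.4, -1.1]
gripper_width: 11.7
```

```bash
python3 - <<'E'
from h import *
st()
E
```

```text
t 13.43 p [538.3 -44.7 105.1] xaz -179.93 tz [-2.e-04 -0.e+00 -1.e+00] F [-0.47  0.41 -1.11] T [ 0.036  0.106 -0.05 ] w 11.7
```

move_arm(motion=[[0.005,-0.001,0,0,0,0,0],[0.005,-0.001,0,0,0,0,0],[0.005,0,0,0,0,0,0]])

```text
time_s: 13.68
position: [540.4, -44.7, 105.2]
tool_rot: [0.0, -0.001, 1.0, -0.0]
wrist_force: [-0.4, 0.3, -2.9]
gripper_width: 11.6
```

move_arm(motion=[[0.005,-0.001,0,0,0,0,0],[0.005,-0.001,0,0,0,0,0],[0.005,0,0,0,0,0,0]])

```text
time_s: 13.93
position: [541.5, -44.7, 105.0]
tool_rot: [-0.001, -0.001, 1.0, 0.0]
wrist_force: [-4.9, 1.0, -0.2]
gripper_width: 11.6
```

move_arm(motion=[[0.005,0.001,0,0.002,0,0,0],[0.005,0,0,0.005,0,0,0],[0.005,0,0,0.006,0,0,0],[0.005,0,0,0.004,0,0,0],[0.005,0,0,0.002,0,0,0],[0.005,0,0,0,0,0,0],[0.005,0,0,0,0,0,0]])

```text
time_s: 14.52
position: [541.3, -44.7, 85.8]
tool_rot: [-0.0, -0.001, 1.0, 0.0]
wrist_force: [-0.3, 0.1, -3.2]
gripper_width: 11.5
```

```bash
python3 - <<'E'
from h import *
st(); snap('scene','s11.png')
for f,(x0,y0,x1,y1),o in [('s11.png',(240,110,320,200),'c11.png')]:
    im=cv2.imread('pics/'+f)[y0:y1,x0:x1].astype(float)*1.5
    cv2.imwrite('pics/'+o,cv2.resize(np.clip(im,0,255).astype('uint8'),None,fx=6.6,fy=6.6,interpolation=cv2.INTER_CUBIC))
E
```

```text
t 14.52 p [541.3 -44.7  85.8] xaz -179.93 tz [-2.e-04  1.e-04 -1.e+00] F [-0.34  0.13 -3.19] T [0.042 0.274 0.003] w 11.5
```

View pics/c11.png

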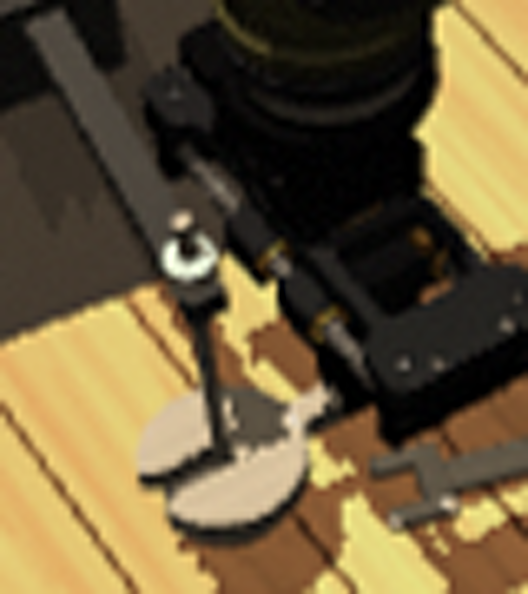

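move_arm(motion=[[0.005,0.0005,0,0.002,0,0,0],[0.005,0,0,0.002,0,0,0],[0.005,0,0,0.002,0,0,0],[0.005,0,0,0.001,0,0,0],[0.005,0,0,0,0,0,0]])

```text
time_s: 14.98
position: [540.6, -44.7, 78.8]
tool_rot: [-0.0, -0.001, 1.0, 0.0]
wrist_force: [0.8, 0.8, -3.1]
gripper_width: 11.5
```

move_arm(motion=[[0.005,0,0,0.001,0,0,0],[0.005,0,0,0.001,0,0,0],[0.005,0,0,0,0,0,0]])

```text
time_s: 15.23
position: [540.7, -44.7, 77.0]
tool_rot: [-0.0, -0.001, 1.0, 0.0]
wrist_force: [-0.6, -0.4, -3.7]
gripper_width: 12.0
```

move_arm(motion=[[0.005,0,0,0.001,0,0,0],[0.005,0,0,0.001,0,0,0],[0.005,0,0,0,0,0,0]])

```text
time_s: 15.48
position: [540.6, -44.7, 74.9]
tool_rot: [-0.0, -0.001, 1.0, 0.0]
wrist_force: [0.2, 0.0, -2.7]
gripper_width: 12.0
```

move_arm(motion=[[0.005,0,0,0.001,0,0,0],[0.005,0,0,0,0,0,0]])

```text
time_s: 15.65
position: [540.6, -44.7, 74.0]
tool_rot: [-0.0, -0.001, 1.0, 0.0]
wrist_force: [-0.5, -0.2, -2.6]
gripper_width: 11.8
```

move_arm(motion=[[0.005,0,0,0.001,0,0,0],[0.005,0,0,0,0,0,0]])

```text
time_s: 15.82
position: [540.6, -44.7, 73.0]
tool_rot: [-0.0, -0.001, 1.0, -0.0]
wrist_force: [-1.0, 0.1, -3.3]
gripper_width: 12.1
```

move_arm(motion=[[0.005,0,0,0.001,0,0,0],[0.005,0,0,0,0,0,0]])

```text
time_s: 15.98
position: [541.0, -44.7, 72.6]
tool_rot: [0.0, -0.001, 1.0, -0.0]
wrist_force: [-1.3, -0.4, -0.1]
gripper_width: 11.4
```

move_arm(motion=[[0.005,0,0,0.0005,0,0,0],[0.005,0,0,0,0,0,0]])

```text
time_s: 16.15
position: [541.0, -44.7, 72.6]
tool_rot: [0.0, -0.001, 1.0, -0.0]
wrist_force: [-4.9, 0.5, 5.1]
gripper_width: 11.8
```

```bash
python3 - <<'E'
from h import *
st(); snap('scene','s12.png')
for f,(x0,y0,x1,y1),o in [('s12.png',(240,110,320,200),'c12.png')]:
    im=cv2.imread('pics/'+f)[y0:y1,x0:x1].astype(float)*1.5
    cv2.imwrite('pics/'+o,cv2.resize(np.clip(im,0,255).astype('uint8'),None,fx=6.6,fy=6.6,interpolation=cv2.INTER_CUBIC))
E
```

```text
t 16.15 p [541.  -44.7  72.6] xaz -179.92 tz [ 3.e-04 -1.e-04 -1.e+00] F [-4.93  0.54  5.07] T [0.022 0.547 0.051] w 11.8
```

View pics/c12.png

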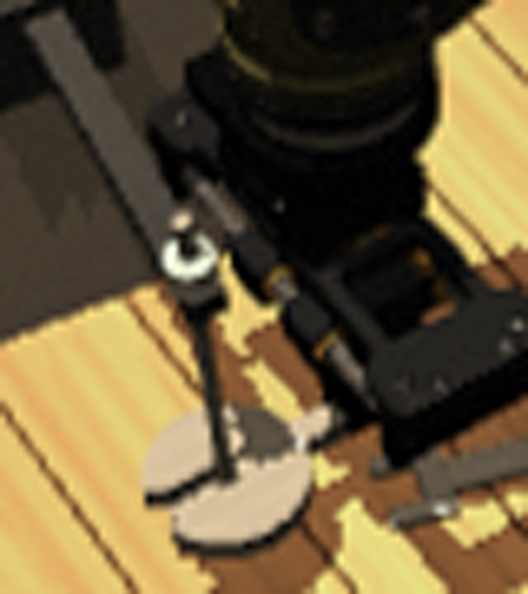

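move_arm(motion=[[0.005,0.0005,0,-0.0003,0,0,0],[0.005,0,0,0,0,0,0]])

```text
time_s: 16.37
position: [540.9, -44.8, 72.5]
tool_rot: [0.001, -0.001, 1.0, -0.0]
wrist_force: [-0.4, -0.0, 2.8]
gripper_width: 11.6
```

move_arm(motion=[[0.01,0,0,0,0,0,0],[0.01,0,0,0,0,0,0],[0.014,0,0,0,0,0,0],[0.018,0,0,0,0,0,0],[0.022,0,0,0,0,0,0],[0.03,0,0,0,0,0,0],[0.036,0,0,0,0,0,0],[0.036,0,0,0,0,0,0]], grip_force=10)

```text
time_s: 17.03
position: [540.1, -44.7, 71.8]
tool_rot: [-0.0, -0.001, 1.0, 0.0]
wrist_force: [-0.1, -0.5, 0.1]
gripper_width: 34.1
```

```bash
python3 - <<'E'
from h import *
st(); snap('wrist','w13.png'); snap('scene','s13.png')
for f,(x0,y0,x1,y1),o in [('s13.png',(240,110,320,200),'c13.png')]:
    im=cv2.imread('pics/'+f)[y0:y1,x0:x1].astype(float)*1.5
    cv2.imwrite('pics/'+o,cv2.resize(np.clip(im,0,255).astype('uint8'),None,fx=6.6,fy=6.6,interpolation=cv2.INTER_CUBIC))
E
```

```text
t 17.03 p [540.1 -44.7  71.8] xaz -179.93 tz [-3.e-04  0.e+00 -1.e+00] F [-0.06 -0.5   0.13] T [ 0.083 -0.022  0.009] w 34.1
```

View pics/c13.png

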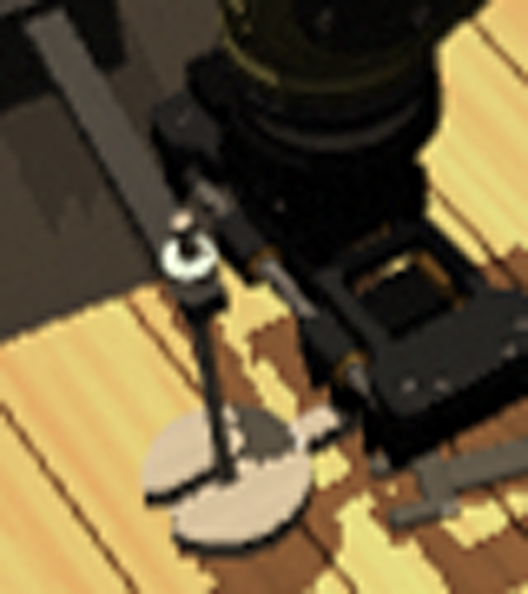

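View pics/w13.png

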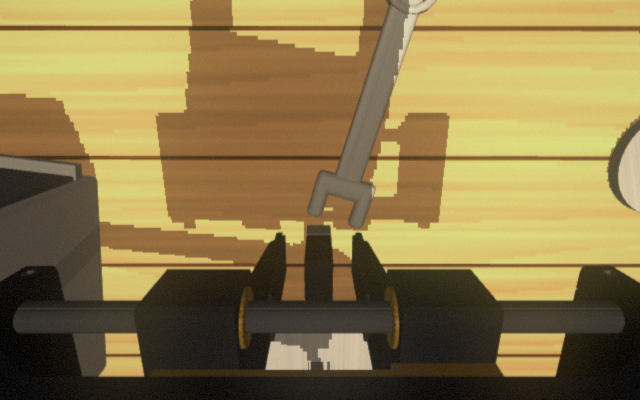

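move_arm(motion=[[0.036,0,0,-0.004,0,0,0],[0.036,0,0,-0.01,0,0,0],[0.036,0,0,-0.02,0,0,0],[0.036,0,0,-0.025,0,0,0],[0.036,0.02,0,-0.025,0,0,0],[0.036,0.03,0.01,-0.025,0,0,-0.05],[0.036,0.02,0.03,-0.02,0,0,-0.1],[0.036,0.02,0.034,-0.015,0,0,-0.1],[0.036,0.01,0.034,0,0,0,-0.1],[0.036,0,0.034,0,0,0,0]])

```text
time_s: 17.97
position: [413.7, 87.6, 218.6]
tool_rot: [0.003, -0.176, 0.984, -0.0]
wrist_force: [0.4, -0.0, -0.5]
gripper_width: 35.9
```

```bash
python3 - <<'E'
from h import *
need([447,155,215],202)
E
```

```text
t 17.97 p [413.7  87.6 218.6] xaz -159.77 tz [ 5.2e-03  4.0e-04 -1.0e+00] F [ 0.38 -0.02 -0.5 ] T [ 0.084 -0.017  0.027] w 35.9
tool shift mm [-54.6  51.7   3.8] turn rz -0.031
shift in turned frame [-56.2  50.    3.6]
```

move_arm(motion=[[0.036,-0.02,0.02,0,0,0,-0.031],[0.036,-0.025,0.02,0,0,0,0],[0.036,-0.01,0.01,0,0,0,0],[0.036,0,0,0,0,0,0],[0.036,0,0,0,0,0,0],[0.036,0,0,0,0,0,0]])

```text
time_s: 18.47
position: [447.2, 152.5, 215.8]
tool_rot: [-0.0, -0.19, 0.982, -0.0]
wrist_force: [-0.4, -0.5, -0.0]
gripper_width: 35.8
```

```bash
python3 - <<'E'
from h import *; import pickle
st(); c=viewer.camera_info('wrist'); im=snap('wrist','w14.png'); pickle.dump(c,open('w14.pkl','wb')); snap('scene','s14.png')
cv2.imwrite('pics/c14.png',cv2.resize(im[110:250,240:400,::-1],None,fx=5,fy=4,interpolation=cv2.INTER_CUBIC))
s=cv2.imread('pics/s14.png')[110:210,220:320].astype(float)*1.5
cv2.imwrite('pics/c14s.png',cv2.resize(np.clip(s,0,255).astype('uint8'),None,fx=6,fy=6,interpolation=cv2.INTER_CUBIC))
E
```

```text
t 18.47 p [447.2 152.5 215.8] xaz -158.13 tz [-5.e-04 -6.e-04 -1.e+00] F [-0.39 -0.47 -0.  ] T [0.059 0.035 0.005] w 35.8
```

View pics/w14.png

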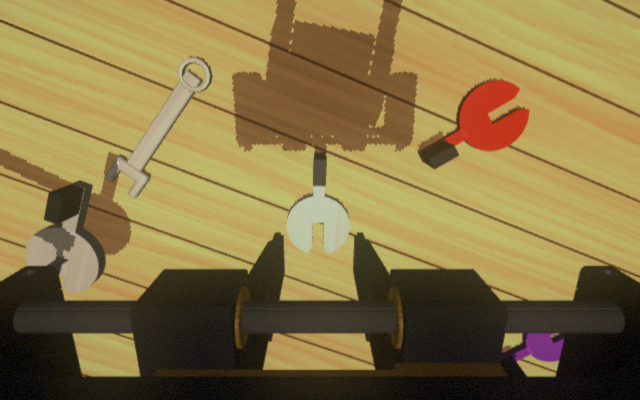

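View pics/c14.png

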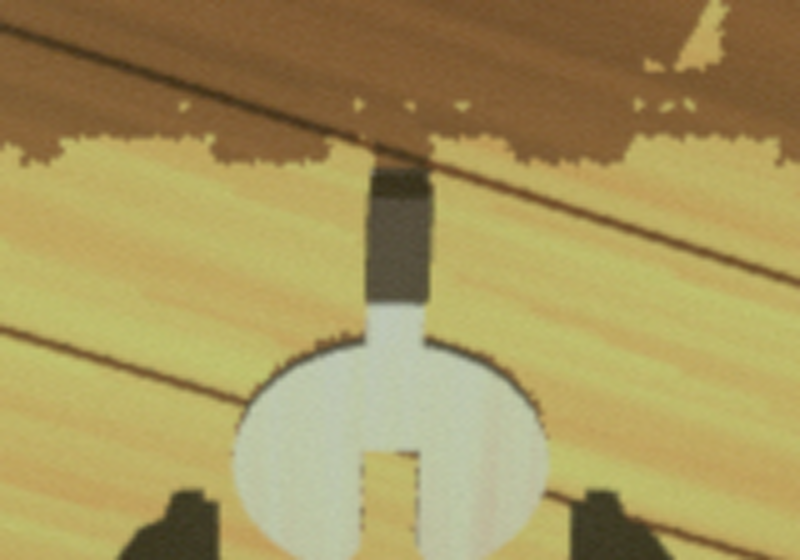

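View pics/c14s.png

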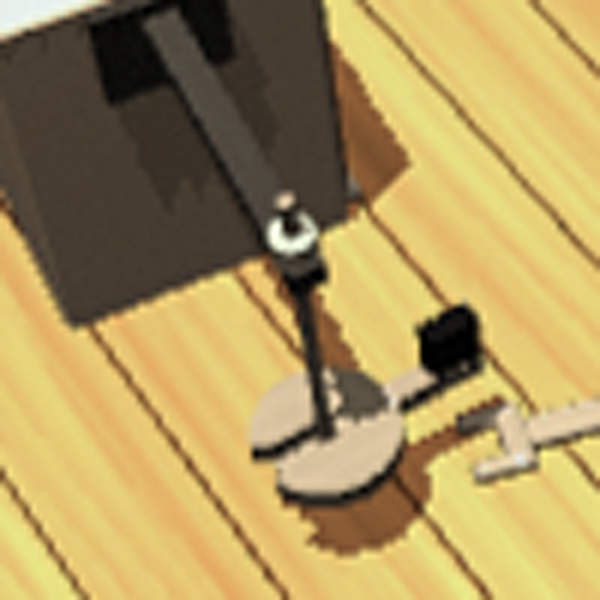

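```bash
python3 - <<'E'
from h import *; import pickle
c=pickle.load(open('w14.pkl','rb')); p=lambda u,v,z: ray('wrist',u,v,z,c)[:2]
P,R,az,s=st(False)
T=p(319.8,172.4,40)-1.1*R[:2,1]; C=p(318.2,225.5,8)-1.1*R[:2,1]; d=C-T
print('T',T.round(1),'C',C.round(1),np.linalg.norm(d).round(1),'az',np.degrees(np.arctan2(d[1],d[0])).round(2))
need([*T,24],None); print(R.T[:2,:2]@(T-P[:2]))
E
```

```text
T [442.5 149.7] C [504.2 172.7] 65.9 az 20.44
t 18.57 p [447.2 152.2 215.7] xaz -158.19 tz [-3.e-04 -4.e-04 -1.e+00] F [0.05 0.06 0.48] T [ 0.071 -0.019  0.041] w 36.1
tool shift mm [  5.3  -0.5 191.7] turn rz None
[ 5.37744183 -0.59362443]
```

move_arm(motion=[[0.036,0.0053,-0.0005,0.01,0,0,0.024],[0.036,0,0,0.025,0,0,0],[0.036,0,0,0.035,0,0,0],[0.036,0,0,0.035,0,0,0],[0.036,0,0,0.03,0,0,0],[0.036,0,0,0.02,0,0,0],[0.036,0,0,0.01,0,0,0],[0.036,0,0,0,0,0,0],[0.036,0,0,0,0,0,0],[0.036,0,0,0,0,0,0]])

```text
time_s: 19.4
position: [444.0, 150.9, 52.4]
tool_rot: [0.001, -0.178, 0.984, 0.0]
wrist_force: [0.5, 0.7, 0.6]
gripper_width: 36.1
```

```bash
python3 - <<'E'
from h import *
need([442.5,149.7,23.5],200.44)
p,R,az,s=st(False); x=R[:,0]
for d in (-13,13):
    for z in (0,40):
        q=p+d*x; q[2]=z; print(d,z,proj('wrist',q).round(1))
im=snap('wrist','w15.png')[190:310,250:390,::-1].astype(float)*2
cv2.imwrite('pics/c15.png',cv2.resize(np.clip(im,0,255).astype('uint8'),None,fx=5,fy=5,interpolation=cv2.INTER_CUBIC))
E
```

```text
t 19.4 p [444.  150.9  52.4] xaz -159.51 tz [ 2.9e-03  6.0e-04 -1.0e+00] F [0.53 0.71 0.64] T [0.055 0.017 0.017] w 36.1
tool shift mm [ 2.  -0.6 28.9] turn rz 0.001
shift in turned frame [ 1.9 -0.6 28.9]
-13 0 [319.7 244.3]
-13 40 [319.9 276.3]
13 0 [319.8 204.9]
13 40 [319.9 229.8]
```

View pics/c15.png

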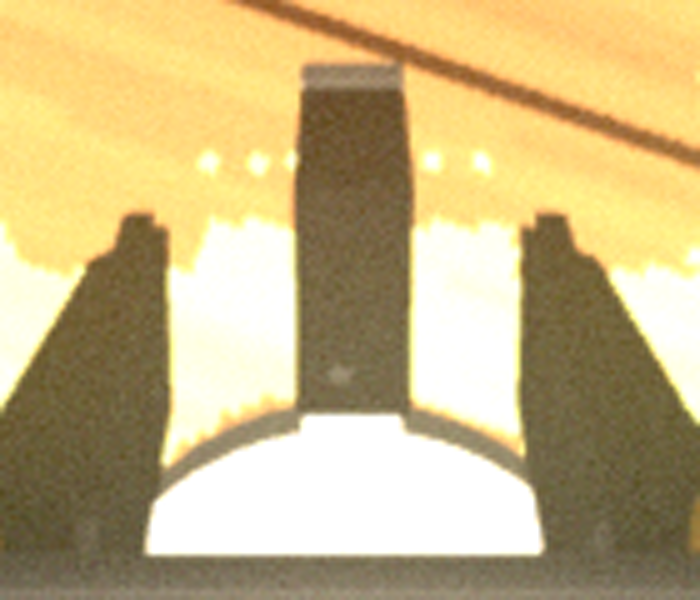

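move_arm(motion=[[0.036,0.002,0.001,0.005,0,0,0],[0.036,0,0,0.01,0,0,0],[0.036,0,0,0.009,0,0,0],[0.036,0,0,0.004,0,0,0],[0.036,0,0,0,0,0,0],[0.036,0,0,0,0,0,0],[0.036,0,0,0,0,0,0]])

```text
time_s: 20.03
position: [440.7, 151.2, 22.8]
tool_rot: [0.0, -0.178, 0.984, -0.0]
wrist_force: [0.4, -0.2, 0.4]
gripper_width: 36.5
```

```bash
python3 - <<'E'
from h import *
need([442.5,149.7,23.5],200.44)
p,R,az,s=st(False); x=R[:,0]
for d in (-13,13):
    for z in (0,40):
        q=p+d*x; q[2]=z; print(d,z,proj('wrist',q).round(1))
im=snap('wrist','w16.png')[200:310,250:390,::-1].astype(float)*2
cv2.imwrite('pics/c16.png',cv2.resize(np.clip(im,0,255).astype('uint8'),None,fx=5,fy=5,interpolation=cv2.INTER_CUBIC))
E
```

```text
t 20.03 p [440.7 151.2  22.8] xaz -159.47 tz [ 0. -0. -1.] F [ 0.37 -0.18  0.36] T [ 0.044  0.037 -0.031] w 36.5
tool shift mm [-1.2 -2.  -0.7] turn rz 0.002
shift in turned frame [-1.2 -2.  -0.7]
-13 0 [319.8 267.1]
-13 40 [320.  310.1]
13 0 [319.8 222.6]
13 40 [320.  256.4]
```

View pics/c16.png

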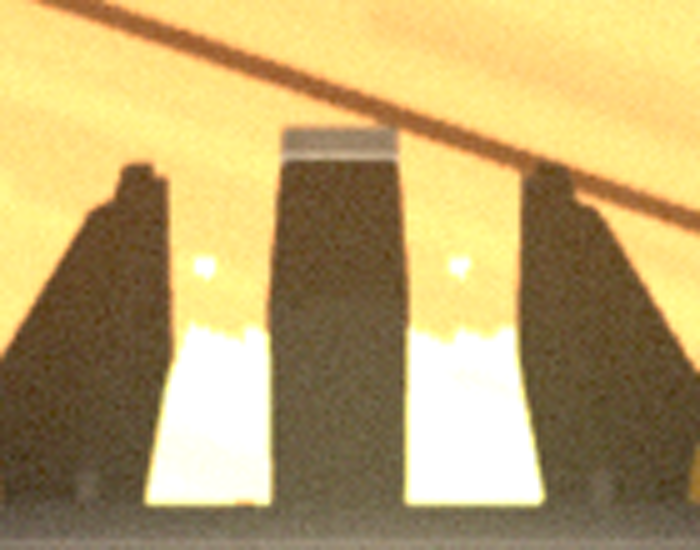

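move_arm(motion=[[0.036,-0.0017,-0.0005,0,0,0,0],[0.02,0,0,0,0,0,0],[0.012,0,0,0,0,0,0],[0.005,0,0,0,0,0,0],[0.005,0,0,0,0,0,0],[0.005,0,0,0,0,0,0],[0.005,0,0,0,0,0,0],[0.005,0,0,0,0,0,0],[0.005,0,0,0,0,0,0]], grip_force=55)

```text
time_s: 20.83
position: [442.3, 151.2, 22.8]
tool_rot: [-0.0, -0.178, 0.984, -0.0]
wrist_force: [-0.6, -0.2, 0.5]
gripper_width: 11.5
```

```bash
python3 - <<'E'
from h import *
need([620,130,220],80)
E
```

```text
t 20.83 p [442.3 151.2  22.8] xaz -159.48 tz [-0. -0. -1.] F [-0.59 -0.23  0.55] T [0.066 0.063 0.007] w 11.5
tool shift mm [-159.   -82.2 -197.2] turn rz 2.103
shift in turned frame [  10.   178.7 -197.2]
```

```bash
python3 - <<'E'
from h import *
for z in (226,280,330,380,430,480): print(z,proj('scene',[464.3,372.7,z]).round(0))
im=cv2.imread('pics/scene4.png')[60:290,380:600].astype(float)*2
cv2.imwrite('pics/c4b.png',cv2.resize(np.clip(im,0,255).astype('uint8'),None,fx=2.5,fy=2.5))
E
```

```text
226 [442. 245.]
280 [450. 231.]
330 [459. 218.]
380 [468. 202.]
430 [479. 184.]
480 [492. 163.]
```

View pics/c4b.png

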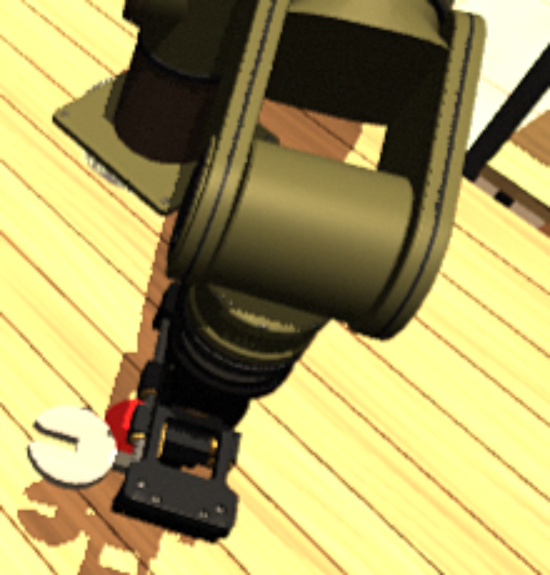

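move_arm(motion=[[0.005,0,0,-0.004,0,0,0],[0.005,0,0,-0.012,0,0,0],[0.005,0,0,-0.024,0,0,0],[0.005,0,0,-0.03,0,0,0],[0.005,0,0,-0.03,0,0,0.03],[0.005,0,0,-0.03,0,0,0.07],[0.005,0,0,-0.025,0,0,0.12],[0.005,0,0,-0.02,0,0,0.12],[0.005,0,0,-0.01,0,0,0.12],[0.005,0,0,0,0,0,0.12]])

```text
time_s: 21.67
position: [443.6, 151.6, 211.3]
tool_rot: [0.003, 0.114, 0.994, 0.001]
wrist_force: [0.6, 0.5, -2.4]
gripper_width: 11.5
```

move_arm(motion=[[0.005,0,0,0,0,0,0.12],[0.005,0,0,0,0,0,0.12],[0.005,0,0,0,0,0,0.12],[0.005,0,0,0,0,0,0.12],[0.005,0,0,0,0,0,0.12],[0.005,0,0,0,0,0,0.12],[0.005,0,0,0,0,0,0.12],[0.005,0,0,0,0,0,0.12],[0.005,0,0,0,0,0,0.12],[0.005,0,0,0,0,0,0.12]])

```text
time_s: 22.5
position: [441.8, 151.2, 207.3]
tool_rot: [-0.0, 0.655, 0.756, -0.0]
wrist_force: [0.5, -0.1, -1.4]
gripper_width: 11.1
```

move_arm(motion=[[0.005,0,0,0,0,0,0.12],[0.005,0,0,0,0,0,0.12],[0.005,0,0,0,0,0,0.07],[0.005,0,0,0,0,0,0.013],[0.005,0,0,0,0,0,0],[0.005,0,0,0,0,0,0]])

```text
time_s: 23.0
position: [442.1, 151.2, 207.6]
tool_rot: [-0.0, 0.765, 0.644, -0.0]
wrist_force: [0.5, 0.0, -1.7]
gripper_width: 11.9
```

```bash
python3 - <<'E'
from h import *
need([634,109,190],80)
im=snap('wrist','w17.png')
E
```

```text
t 23.0 p [442.1 151.2 207.6] xaz 80.12 tz [-4.e-04 -0.e+00 -1.e+00] F [ 0.5   0.05 -1.74] T [ 0.016  0.049 -0.007] w 11.9
tool shift mm [ -8.6 196.3  17.5] turn rz 0.002
shift in turned frame [ -8.2 196.3  17.6]
```

View pics/w17.png

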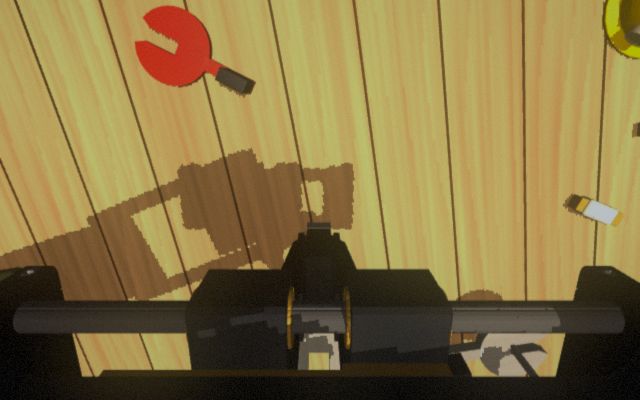

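Turned to 80°. Now go to the stand-off point on the approach line.

move_arm(motion=[[0.005,0,0.01,0,0,0,0],[0.005,-0.001,0.025,0,0,0,0],[0.005,-0.0015,0.035,0,0,0,0],[0.005,-0.0015,0.036,0,0,0,0],[0.005,-0.0015,0.036,0,0,0,0],[0.005,-0.0015,0.03,0.005,0,0,0],[0.005,-0.0015,0.016,0.01,0,0,0],[0.005,0,0.008,0.015,0,0,0],[0.005,0,0,0.02,0,0,0],[0.005,0,0,0.02,0,0,0]])

```text
time_s: 23.88
position: [635.6, 108.3, 137.0]
tool_rot: [0.0, 0.766, 0.643, 0.0]
wrist_force: [-0.0, 0.3, -2.4]
gripper_width: 11.8
```

move_arm(motion=[[0.005,0,0,0.015,0,0,0],[0.005,0,0,0.012,0,0,0],[0.005,0,0,0.006,0,0,0],[0.005,0,0,0,0,0,0],[0.005,0,0,0,0,0,0],[0.005,0,0,0,0,0,0]])

```text
time_s: 24.38
position: [634.9, 109.0, 106.4]
tool_rot: [0.001, 0.766, 0.643, 0.001]
wrist_force: [-0.6, 0.6, -0.4]
gripper_width: 11.7
```

```bash
python3 - <<'E'
from h import *
need([618,20,103],80)
snap('scene','s18.png')
s=cv2.imread('pics/s18.png')[110:230,220:360].astype(float)*1.5
cv2.imwrite('pics/c18.png',cv2.resize(np.clip(s,0,255).astype('uint8'),None,fx=5,fy=5,interpolation=cv2.INTER_CUBIC))
E
```

```text
t 24.38 p [634.9 109.  106.4] xaz 80.04 tz [ 2.6e-03  2.0e-04 -1.0e+00] F [-0.64  0.64 -0.41] T [0.043 0.04  0.016] w 11.7
tool shift mm [-90.6  -1.2   3.3] turn rz 0.001
shift in turned frame [-90.6  -1.1   3.4]
```

View pics/c18.png

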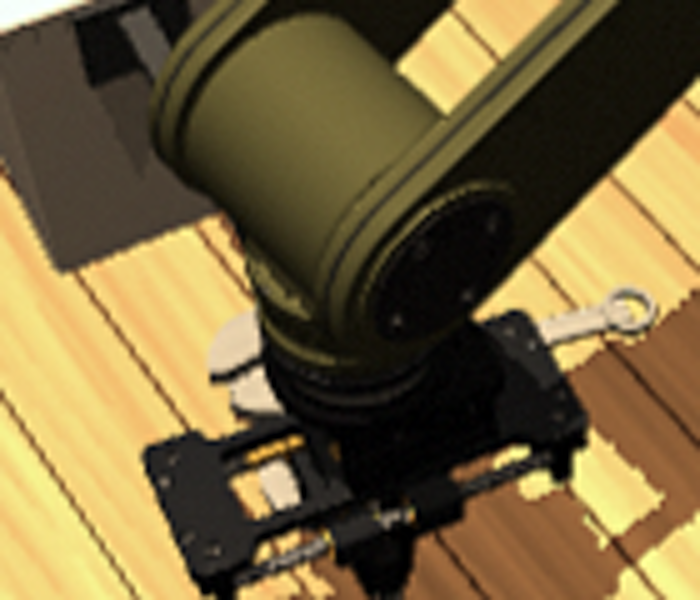

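move_arm(motion=[[0.005,-0.006,-0.0011,0,0,0,0],[0.005,-0.012,0,0,0,0,0],[0.005,-0.013,0,0,0,0,0],[0.005,-0.01,0,0,0,0,0],[0.005,-0.005,0,0,0,0,0],[0.005,0,0,0,0,0,0],[0.005,0,0,0,0,0,0],[0.005,0,0,0,0,0,0]])

```text
time_s: 25.1
position: [624.9, 63.8, 104.8]
tool_rot: [-0.0, 0.766, 0.643, 0.0]
wrist_force: [0.4, 0.8, -1.5]
gripper_width: 11.9
```

```bash
python3 - <<'E'
from h import *
need([618,20,103],80)
for n in ('top','wrist','scene'): snap(n,n+'19.png')
s=cv2.imread('pics/top19.png')[140:230,310:430].astype(float)*2
cv2.imwrite('pics/c19.png',cv2.resize(np.clip(s,0,255).astype('uint8'),None,fx=6,fy=6,interpolation=cv2.INTER_CUBIC))
E
```

```text
t 25.1 p [624.9  63.8 104.8] xaz 80.01 tz [ 2.e-04  2.e-04 -1.e+00] F [ 0.43  0.81 -1.54] T [0.04  0.056 0.014] w 11.9
tool shift mm [-44.3   0.8   1.8] turn rz 0.0
shift in turned frame [-44.3   0.8   1.8]
```

View pics/c19.png

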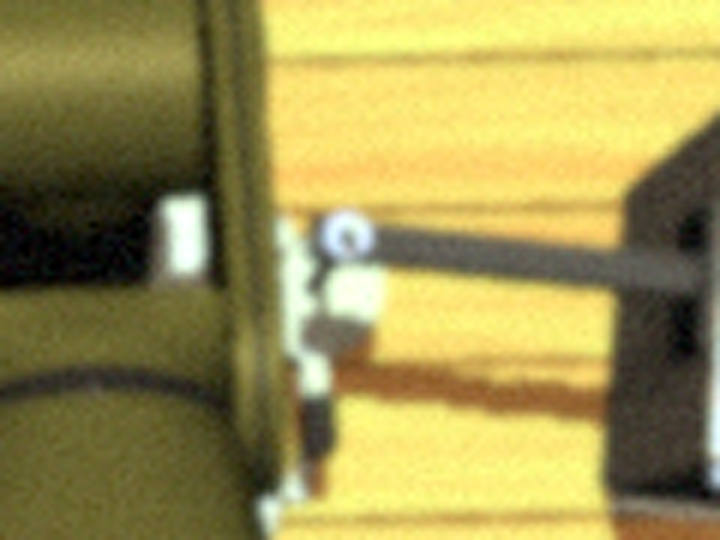

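View pics/wrist19.png

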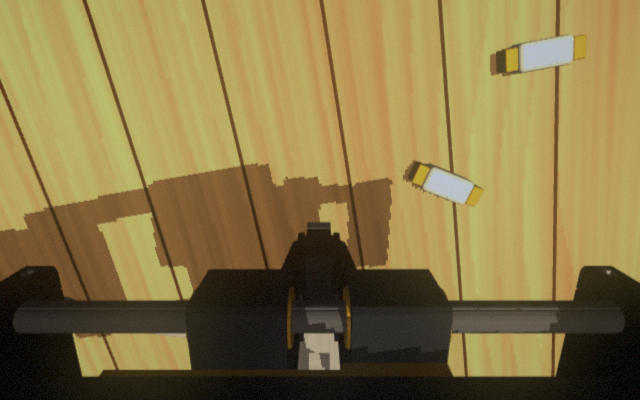

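View pics/scene19.png

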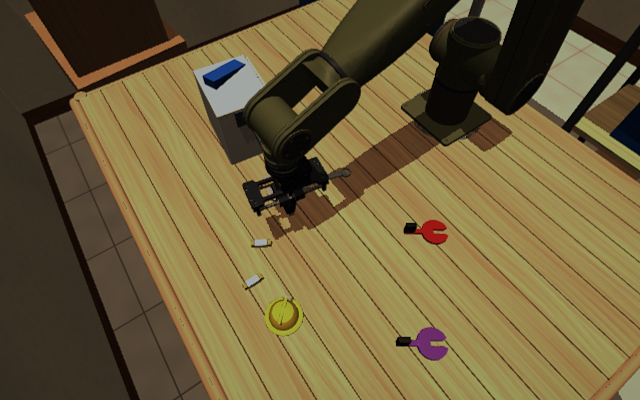

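move_arm(motion=[[0.005,-0.004,0.0008,0,0,0,0],[0.005,-0.006,0,0,0,0,0],[0.005,-0.006,0,0,0,0,0],[0.005,-0.003,0,0,0,0,0],[0.005,-0.001,0,0,0,0,0],[0.005,0,0,0,0,0,0],[0.005,0,0,0,0,0,0]])

```text
time_s: 25.83
position: [622.2, 43.9, 104.8]
tool_rot: [-0.0, 0.766, 0.643, 0.0]
wrist_force: [-0.3, -0.5, -2.6]
gripper_width: 11.9
```

```bash
python3 - <<'E'
from h import *
need([618,20,103],80)
snap('top','top20.png')
s=cv2.imread('pics/top20.png')[150:220,330:400].astype(float)*2
cv2.imwrite('pics/c20.png',cv2.resize(np.clip(s,0,255).astype('uint8'),None,fx=8,fy=8,interpolation=cv2.INTER_CUBIC))
E
```

```text
t 25.83 p [622.2  43.9 104.8] xaz 80.01 tz [ 2.e-04  1.e-04 -1.e+00] F [-0.32 -0.47 -2.64] T [-0.031  0.036 -0.04 ] w 11.9
tool shift mm [-24.2   0.    1.8] turn rz 0.0
shift in turned frame [-24.2   0.    1.8]
```

View pics/c20.png

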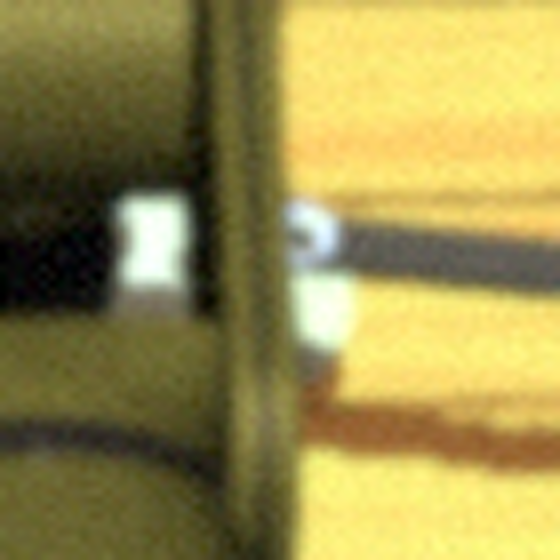

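move_arm(motion=[[0.005,-0.002,0,0,0,0,0],[0.005,-0.002,0,0,0,0,0],[0.005,-0.002,0,0,0,0,0],[0.005,-0.001,0,0,0,0,0],[0.005,0,0,0,0,0,0]])

```text
time_s: 26.3
position: [620.9, 36.8, 104.8]
tool_rot: [0.0, 0.766, 0.643, -0.0]
wrist_force: [0.3, -0.2, -2.0]
gripper_width: 12.0
```

move_arm(motion=[[0.005,-0.002,0,0,0,0,0],[0.005,-0.002,0,0,0,0,0],[0.005,-0.002,0,0,0,0,0],[0.005,-0.001,0,0,0,0,0],[0.005,0,0,0,0,0,0]])

```text
time_s: 26.72
position: [619.7, 29.9, 104.8]
tool_rot: [0.0, 0.766, 0.643, -0.0]
wrist_force: [0.1, 0.2, -1.8]
gripper_width: 12.2
```

```bash
python3 - <<'E'
from h import *
need([618,20,103],80)
E
```

```text
t 26.72 p [619.7  29.9 104.8] xaz 80.01 tz [-0.e+00 -1.e-04 -1.e+00] F [ 0.1   0.16 -1.77] T [ 0.027  0.004 -0.005] w 12.2
tool shift mm [-10.1   0.1   1.8] turn rz 0.0
shift in turned frame [-10.1   0.1   1.8]
```

move_arm(motion=[[0.005,-0.002,0,0,0,0,0],[0.005,-0.002,0,0,0,0,0],[0.005,-0.002,0,0,0,0,0],[0.005,-0.001,0,0,0,0,0],[0.005,0,0,0,0,0,0]])

```text
time_s: 27.13
position: [618.5, 23.0, 104.7]
tool_rot: [-0.0, 0.766, 0.643, -0.0]
wrist_force: [0.2, -0.3, -2.3]
gripper_width: 11.9
```

move_arm(motion=[[0.005,-0.001,0,0,0,0,0],[0.005,-0.001,0,0,0,0,0],[0.005,0,0,0,0,0,0]])

```text
time_s: 27.38
position: [618.2, 21.2, 104.8]
tool_rot: [0.0, 0.766, 0.643, -0.0]
wrist_force: [-0.2, 0.7, -2.9]
gripper_width: 11.8
```

move_arm(motion=[[0.005,-0.001,0,0,0,0,0],[0.005,0,0,0,0,0,0]])

```text
time_s: 27.55
position: [618.0, 20.3, 104.8]
tool_rot: [0.0, 0.766, 0.643, -0.0]
wrist_force: [0.2, -0.3, -2.5]
gripper_width: 11.8
```

move_arm(motion=[[0.005,-0.001,0,0,0,0,0],[0.005,0,0,0,0,0,0]])

```text
time_s: 27.72
position: [617.8, 19.2, 104.8]
tool_rot: [0.0, 0.766, 0.643, -0.0]
wrist_force: [0.4, 0.3, -1.8]
gripper_width: 11.6
```

move_arm(motion=[[0.005,-0.0007,0,0,0,0,0],[0.005,0,0,0,0,0,0]])

```text
time_s: 27.88
position: [617.7, 18.6, 104.8]
tool_rot: [0.0, 0.766, 0.643, -0.0]
wrist_force: [0.2, -1.2, -2.0]
gripper_width: 12.0
```

move_arm(motion=[[0.005,-0.0007,0,0,0,0,0],[0.005,0,0,0,0,0,0]])

```text
time_s: 28.05
position: [617.6, 17.9, 104.8]
tool_rot: [0.0, 0.766, 0.643, -0.0]
wrist_force: [-0.2, 0.8, -1.8]
gripper_width: 11.8
```

move_arm(motion=[[0.005,-0.0007,0,0,0,0,0],[0.005,0,0,0,0,0,0]])

```text
time_s: 28.22
position: [617.5, 17.2, 104.8]
tool_rot: [0.0, 0.766, 0.643, -0.0]
wrist_force: [0.6, 0.3, -1.6]
gripper_width: 11.4
```

move_arm(motion=[[0.005,-0.0007,0,0,0,0,0],[0.005,0,0,0,0,0,0]])

```text
time_s: 28.38
position: [617.3, 16.5, 104.8]
tool_rot: [0.0, 0.766, 0.643, -0.0]
wrist_force: [0.8, -0.6, -2.7]
gripper_width: 11.6
```

move_arm(motion=[[0.005,-0.0007,0,0,0,0,0],[0.005,0,0,0,0,0,0]])

```text
time_s: 28.55
position: [617.3, 16.2, 104.8]
tool_rot: [-0.0, 0.766, 0.643, 0.0]
wrist_force: [0.7, 1.8, -2.0]
gripper_width: 11.9
```

```bash
python3 - <<'E'
from h import *
st()
for n in ('wrist','scene'): snap(n,n+'21.png')
s=cv2.imread('pics/scene21.png')[100:230,200:360].astype(float)*2
cv2.imwrite('pics/c21.png',cv2.resize(np.clip(s,0,255).astype('uint8'),None,fx=4.5,fy=4.5,interpolation=cv2.INTER_CUBIC))
s=cv2.imread('pics/wrist21.png')[300:400,220:420].astype(float)*2
cv2.imwrite('pics/c21w.png',cv2.resize(np.clip(s,0,255).astype('uint8'),None,fx=4,fy=4,interpolation=cv2.INTER_CUBIC))
E
```

```text
t 28.55 p [617.3  16.2 104.8] xaz 80.02 tz [ 3.e-04  8.e-04 -1.e+00] F [ 0.72  1.79 -1.96] T [ 0.286 -0.044 -0.036] w 11.9
```

View pics/c21.png

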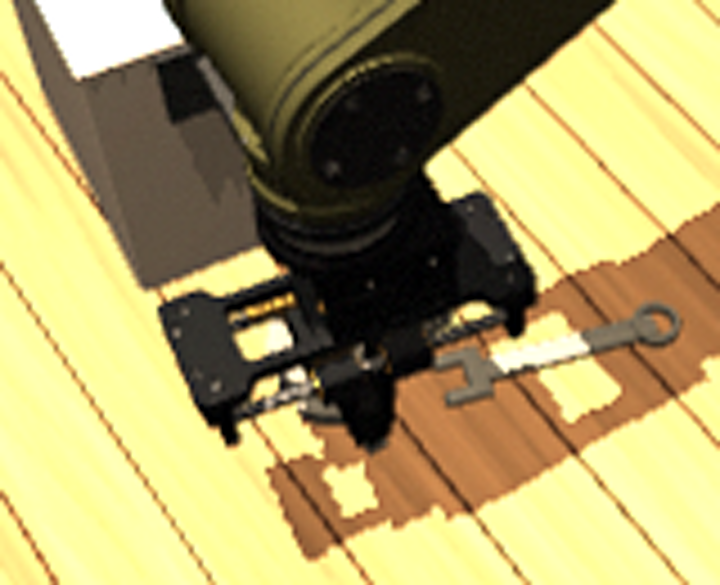

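View pics/c21w.png

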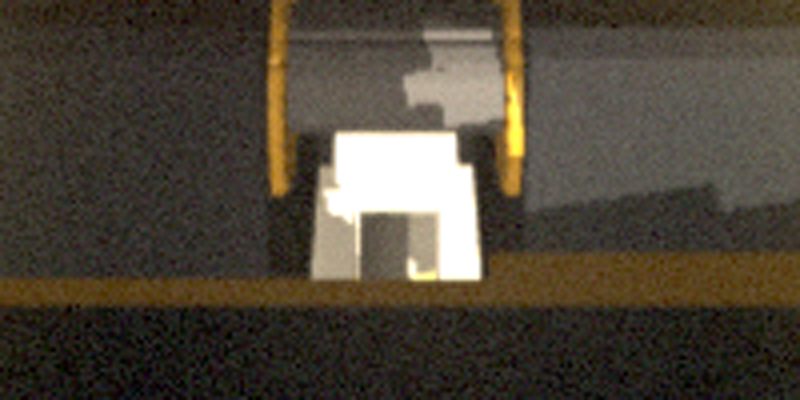

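move_arm(motion=[[0.005,0.0013,0,0,0,0,0],[0.005,0,-0.0015,0,0,0,0],[0.005,0,0,0,0,0,0],[0.005,0,0,0,0,0,0]])

```text
time_s: 28.98
position: [615.8, 17.3, 104.7]
tool_rot: [0.0, 0.766, 0.643, -0.0]
wrist_force: [0.4, -0.2, -1.7]
gripper_width: 11.8
```

```bash
python3 - <<'E'
from h import *
st()
for n in ('wrist',): snap(n,n+'22.png')
s=cv2.imread('pics/wrist22.png')[320:380,270:370].astype(float)*1.6
cv2.imwrite('pics/c22w.png',cv2.resize(np.clip(s,0,255).astype('uint8'),None,fx=8,fy=8,interpolation=cv2.INTER_CUBIC))
E
```

```text
t 28.98 p [615.8  17.3 104.7] xaz 80.03 tz [-2.e-04 -3.e-04 -1.e+00] F [ 0.4  -0.23 -1.66] T [ 0.03   0.086 -0.016] w 11.8
```

View pics/c22w.png

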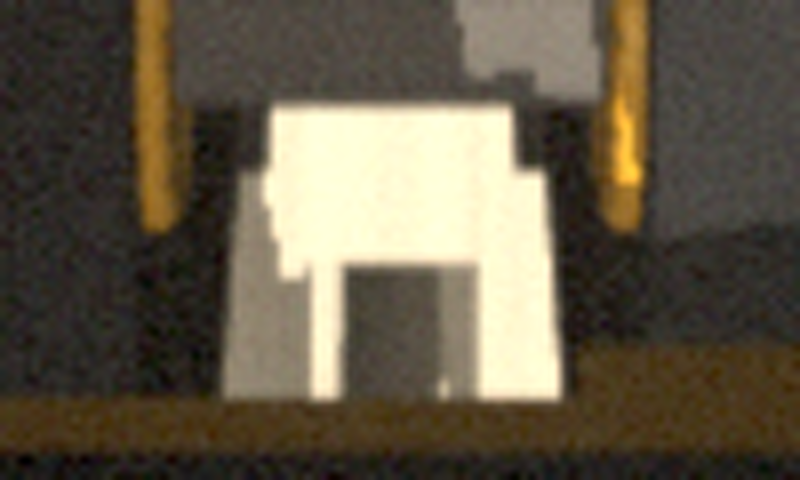

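move_arm(motion=[[0.005,0,-0.0008,0.001,0,0,0],[0.005,0,0,0.004,0,0,0],[0.005,0,0,0.004,0,0,0],[0.005,0,0,0.004,0,0,0],[0.005,0,0,0.002,0,0,0],[0.005,0,0,0,0,0,0],[0.005,0,0,0,0,0,0]])

```text
time_s: 29.62
position: [615.0, 17.6, 89.3]
tool_rot: [-0.0, 0.766, 0.643, -0.0]
wrist_force: [1.0, 0.5, -1.5]
gripper_width: 11.8
```

```bash
python3 - <<'E'
from h import *
st()
for n in ('wrist',): snap(n,n+'23.png')
s=cv2.imread('pics/wrist23.png')[320:380,270:370].astype(float)*1.6
cv2.imwrite('pics/c23w.png',cv2.resize(np.clip(s,0,255).astype('uint8'),None,fx=8,fy=8,interpolation=cv2.INTER_CUBIC))
E
```

```text
t 29.62 p [615.   17.6  89.3] xaz 80.03 tz [-7.e-04  0.e+00 -1.e+00] F [ 1.01  0.46 -1.54] T [-0.018  0.062 -0.033] w 11.8
```

View pics/c23w.png

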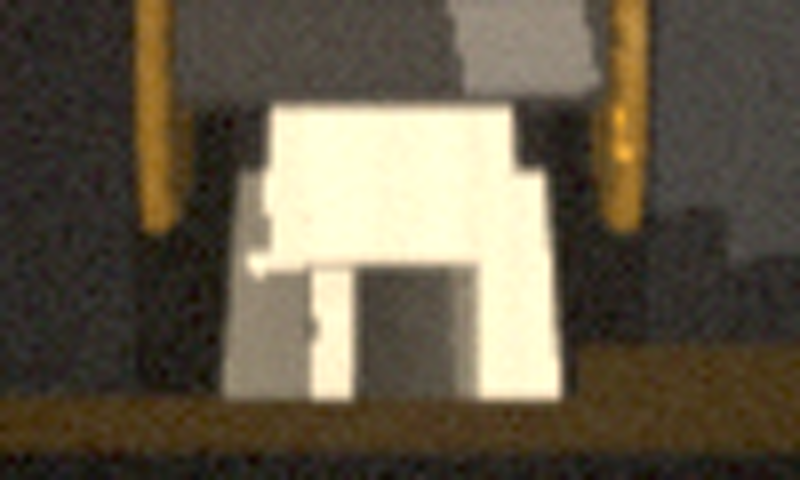

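move_arm(motion=[[0.005,0,0.0008,0,0,0,0],[0.005,0,0,0.001,0,0,0],[0.005,0,0,0.001,0,0,0],[0.005,0,0,0,0,0,0]])

```text
time_s: 30.0
position: [615.9, 17.5, 87.6]
tool_rot: [-0.0, 0.766, 0.643, -0.0]
wrist_force: [0.0, -0.5, -2.3]
gripper_width: 11.8
```

move_arm(motion=[[0.005,0,0,0.001,0,0,0],[0.005,0,0,0,0,0,0]])

```text
time_s: 30.17
position: [615.8, 17.4, 86.6]
tool_rot: [-0.0, 0.766, 0.643, -0.0]
wrist_force: [0.0, -0.7, -1.8]
gripper_width: 11.8
```

move_arm(motion=[[0.005,0,0,0.001,0,0,0],[0.005,0,0,0,0,0,0]])

```text
time_s: 30.33
position: [615.9, 17.4, 85.6]
tool_rot: [-0.0, 0.766, 0.643, -0.0]
wrist_force: [0.4, 0.4, -1.4]
gripper_width: 11.7
```

move_arm(motion=[[0.005,0,0,0.0007,0,0,0],[0.005,0,0,0,0,0,0]])

```text
time_s: 30.5
position: [616.1, 17.4, 85.3]
tool_rot: [0.0, 0.766, 0.643, 0.0]
wrist_force: [-1.2, 0.0, -0.2]
gripper_width: 11.5
```

move_arm(motion=[[0.005,0,0,0.0007,0,0,0],[0.005,0,0,0,0,0,0]])

```text
time_s: 30.67
position: [616.2, 17.5, 85.3]
tool_rot: [0.0, 0.766, 0.643, 0.0]
wrist_force: [-2.1, 1.5, 4.3]
gripper_width: 11.7
```

move_arm(motion=[[0.005,-0.0004,0,-0.0004,0,0,0],[0.005,0,0,0,0,0,0]])

```text
time_s: 30.83
position: [616.2, 17.3, 85.3]
tool_rot: [0.0, 0.766, 0.643, 0.0]
wrist_force: [-1.6, 2.5, 3.6]
gripper_width: 11.9
```

move_arm(motion=[[0.01,0,0,0,0,0,0],[0.01,0,0,0,0,0,0],[0.014,0,0,0,0,0,0],[0.018,0,0,0,0,0,0],[0.022,0,0,0,0,0,0],[0.03,0,0,0,0,0,0],[0.036,0,0,0,0,0,0],[0.036,0,0,0,0,0,0]], grip_force=10)

```text
time_s: 31.5
position: [615.8, 17.0, 84.5]
tool_rot: [-0.0, 0.766, 0.643, -0.0]
wrist_force: [0.7, 0.1, 0.1]
gripper_width: 34.2
```

```bash
python3 - <<'E'
from h import *
st()
for n in ('wrist',): snap(n,n+'24.png')
E
```

```text
t 31.5 p [615.8  17.   84.5] xaz 80.02 tz [-3.e-04 -1.e-04 -1.e+00] F [0.67 0.11 0.08] T [-0.07   0.075  0.091] w 34.2
```

View pics/wrist24.png

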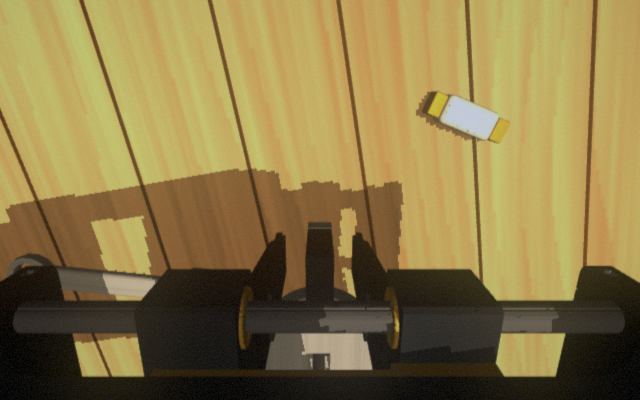

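move_arm(motion=[[0.036,0,0,-0.004,0,0,0],[0.036,0,0,-0.01,0,0,0],[0.036,0,0,-0.02,0,0,0],[0.036,0,0,-0.02,0,0,0],[0.036,0.01,0,-0.02,0,0,0],[0.036,0.025,0,-0.02,0,0,0],[0.036,0.035,0,-0.02,0,0,0],[0.036,0.035,-0.01,-0.01,0,0,0],[0.036,0.03,-0.02,0,0,0,0],[0.036,0.02,-0.035,0,0,0,0]])

```text
time_s: 32.38
position: [580.7, 183.2, 211.7]
tool_rot: [0.001, 0.766, 0.643, 0.003]
wrist_force: [-0.7, -0.0, 0.6]
gripper_width: 36.2
```

move_arm(motion=[[0.036,0.01,-0.037,0,0,0,0],[0.036,0,-0.037,0,0,0,0],[0.036,0,-0.037,0,0,0,0],[0.036,0,-0.037,0,0,0,0],[0.036,0,-0.02,0,0,0,0],[0.036,0,0,0,0,0,0]])

```text
time_s: 32.88
position: [412.0, 220.6, 209.6]
tool_rot: [-0.0, 0.765, 0.644, 0.001]
wrist_force: [0.8, 0.8, -0.6]
gripper_width: 35.8
```

```bash
python3 - <<'E'
from h import *
st()
for n in ('scene','top'): snap(n,n+'25.png')
s=cv2.imread('pics/scene25.png')[110:210,220:320].astype(float)*1.6
cv2.imwrite('pics/c25.png',cv2.resize(np.clip(s,0,255).astype('uint8'),None,fx=6,fy=6,interpolation=cv2.INTER_CUBIC))
s=cv2.imread('pics/top25.png')[150:220,320:400].astype(float)*1.8
cv2.imwrite('pics/c25t.png',cv2.resize(np.clip(s,0,255).astype('uint8'),None,fx=8,fy=8,interpolation=cv2.INTER_CUBIC))
E
```

```text
t 32.88 p [412.  220.6 209.6] xaz 80.19 tz [ 7.e-04  9.e-04 -1.e+00] F [ 0.83  0.85 -0.56] T [-0.13   0.01   0.026] w 35.8
```

View pics/c25.png

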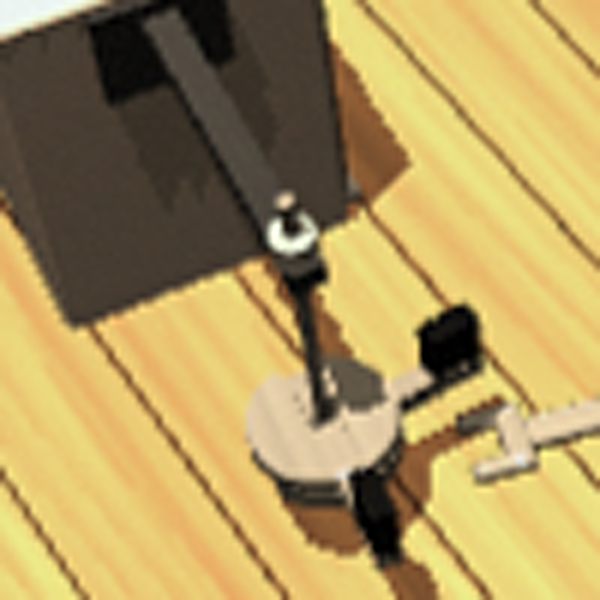

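View pics/c25t.png

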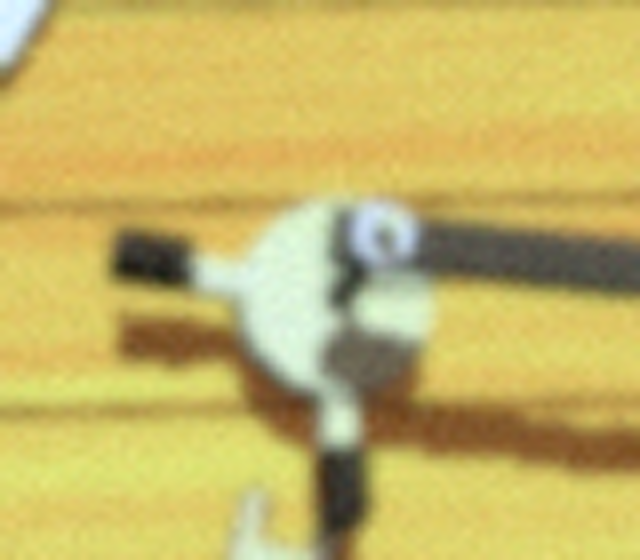

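View pics/scene25.png

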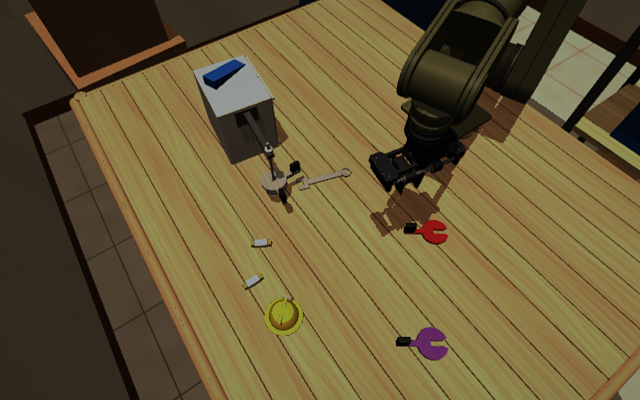

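move_arm(motion=[[0.036,0,0,-0.005,0,0,0.12],[0.036,0,0,-0.01,0,0,0.12],[0.036,0,0,-0.01,0,0,0.12],[0.036,0,0,0,0,0,0.12],[0.036,0,0,0,0,0,0.12],[0.036,0,0,0,0,0,0.12],[0.036,0,0,0,0,0,0.12],[0.036,0,0,0,0,0,0.12],[0.036,0,0,0,0,0,0.12],[0.036,0,0,0,0,0,0.12]])

```text
time_s: 33.82
position: [416.5, 219.6, 234.4]
tool_rot: [0.0, 0.996, 0.095, 0.0]
wrist_force: [0.8, -0.2, -0.6]
gripper_width: 36.1
```

```bash
python3 - <<'E'
from h import *
need([500,-40,240],4)
E
```

```text
t 33.82 p [416.5 219.6 234.4] xaz 10.86 tz [ 7.e-04  0.e+00 -1.e+00] F [ 0.79 -0.2  -0.55] T [-0.062  0.166  0.041] w 36.1
tool shift mm [ 33.1 270.7  -5.6] turn rz 0.12
shift in turned frame [ 65.2 264.8  -5.6]
```

move_arm(motion=[[0.036,0.002,0.015,0,0,0,0],[0.036,0.004,0.035,0,0,0,0],[0.036,0.004,0.036,0,0,0,0],[0.036,0.004,0.036,0,0,0,0],[0.036,0.004,0.036,0,0,0,0],[0.036,0.004,0.036,0,0,0,0],[0.036,0.005,0.035,0,0,0,0],[0.036,0.004,0.028,0,0,0,0],[0.036,0.002,0.014,0,0,0,0],[0.036,0,0,0,0,0,0]])

```text
time_s: 34.65
position: [501.7, -42.4, 234.1]
tool_rot: [0.0, 0.995, 0.096, 0.0]
wrist_force: [0.0, -0.4, -0.5]
gripper_width: 35.8
```

move_arm(motion=[[0.036,0,0,0,0,0,0],[0.036,0,0,0,0,0,0]])

```text
time_s: 34.82
position: [500.4, -38.8, 233.7]
tool_rot: [-0.0, 0.995, 0.098, -0.0]
wrist_force: [0.5, 0.5, 0.5]
gripper_width: 36.1
```

```bash
python3 - <<'E'
from h import *; import pickle
st(); c=viewer.camera_info('wrist'); snap('wrist','w26.png'); pickle.dump(c,open('w26.pkl','wb'))
E
```

```text
t 34.82 p [500.4 -38.8 233.7] xaz 11.29 tz [-4.e-04  6.e-04 -1.e+00] F [0.51 0.49 0.47] T [-0.004  0.139 -0.018] w 36.1
```

View pics/w26.png

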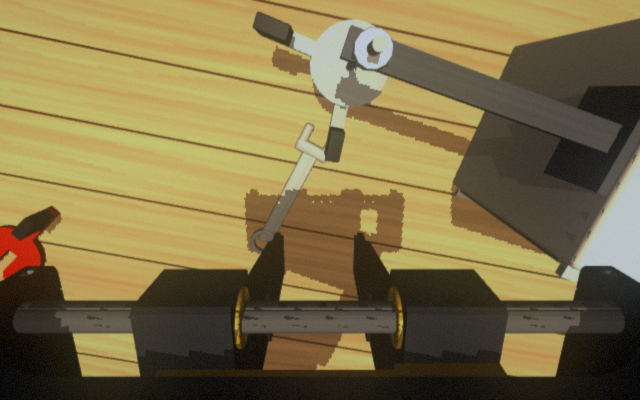

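```bash
python3 - <<'E'
from h import *; import pickle
c=pickle.load(open('w26.pkl','rb'))
s=cv2.imread('pics/w26.png')[0:170,245:400].astype(float)*1.2
cv2.imwrite('pics/c26.png',cv2.resize(np.clip(s,0,255).astype('uint8'),None,fx=5,fy=3.5*1.0 if 0 else 3.5,interpolation=cv2.INTER_CUBIC))
a=cv2.imread('pics/scene0.png').astype(int);b=cv2.imread('pics/scene25.png').astype(int)
d=(np.abs(a-b).sum(2)>60).astype('uint8')
for nm,(x0,y0,x1,y1) in dict(fuse0=(248,234,276,252),fuse1=(240,272,268,292),hat=(260,290,308,338),spanner=(305,165,356,190),red=(400,215,452,250),purple=(392,322,452,365)).items(): print(nm,d[y0:y1,x0:x1].sum())
a=cv2.imread('pics/top0.png').astype(int);b=cv2.imread('pics/top25.png').astype(int); d=np.abs(a-b).sum(2)>60
print('top spanner',d[212:268,338:364].sum())
E
```

```text
fuse0 0
fuse1 0
hat 0
spanner 0
red 257
purple 0
top spanner 49
```

View pics/c26.png

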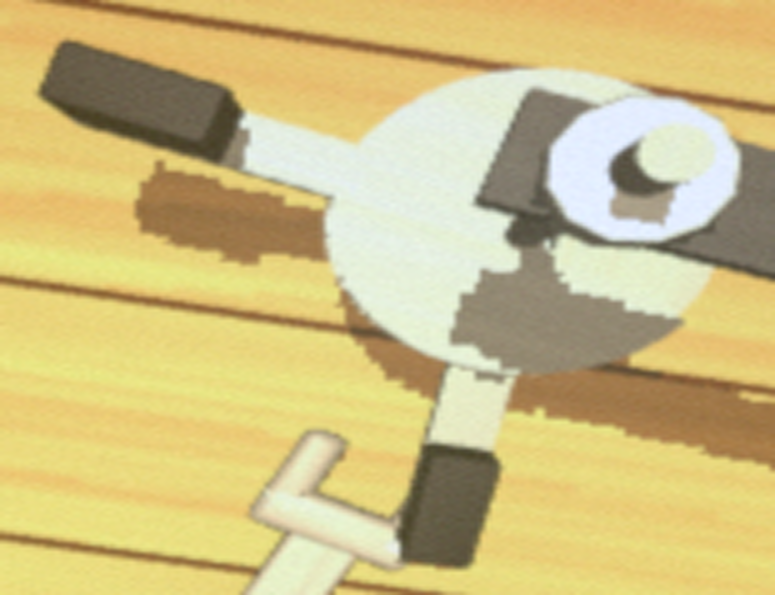

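```bash
python3 - <<'E'
from h import *
print(ctrl.hand_in()); st()
E
```

```text
the job is handed in; nothing more can be done
None
the job is handed in; nothing more can be done
```

Both discs are on the hanger and I handed the job in at about 35 s of the 72 s allowed. I set the thick disc on the foot first (tab toward the robot), then the thin one on top (tab toward +y).

- **Height:** I felt for the foot; its top is about 50 mm above the shelf. The thin disc touched down about 12.5 mm higher than the thick one, as it should for a 12 mm disc. Setting each disc down took under about 10 N.
- **Final pictures:** the stack looks flat, the rod is near the discs' centre, and the tabs, and so the slots, are about 105° apart. This is read off the images, with no finer check of how deep the rod sits in the thin disc's slot.
- **Other things on the shelf:** the before-and-after scene images show no change at the fuses, hat lamp, spanner or purple disc. The red disc's region did change, as did part of the spanner's region in the top view. I put these down to the robot's shadow and to the thick disc's new tab position. The arm only passed near the red disc well above it.
- **Disagreements along the way:** the thin disc met the rod about 3 mm further in than I expected. Its side-to-side position was about 1.5 mm off, which I corrected from the wrist camera before lowering it.

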